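# Load the drying chest, break its lid stay, shut and bolt the lid

### The arm

A 6-joint arm with a two-finger parallel gripper is mounted at the origin on the work surface. World frame = base frame: x ahead of the robot, y to its left, z up, the work surface at z = 0. Lengths are in m, angles in rad, forces in N, time in s.
With the tool pointing down it reaches from about 0.3 to 1 m from the base axis. Payload 5.1 kg.
Tool frame: the origin (TCP) lies on the centre line of the jaws, within the pads' length; the fingertips stand 14 mm ahead of it and the grasp point (between the pads) lies 5 mm behind it; z points along the fingers, y is the line along which they close (so a half turn about z gives the same grasp; the last joint's range is limited). The gripper opens to 95 mm and grips with 3 to 60 N. Pads are 20 mm wide; open, the fingers measure 119 mm over their backs; the gripper's body (75 mm by 180 mm) begins 59 mm behind the grasp point.
Start: joints at [-1.294, 0.124, 1.65, -0, 1.367, -0.083], TCP at [0.229, -0.608, 0.229] pointing down, gripper open.
Joint ranges: [-2.61, 2.61], [-1.02, 2.33], [0.03, 2.71], [-1.35, 4.49], [0.32, 2.68], [-2.91, 2.91]. Speed limits (rad/s): [2.57, 2.57, 3.14, 3.14, 3.14, 3.14].

### API

Orientations are given as a unit quaternion [w, x, y, z].
In Python, from rig import r gives the robot as it stands.
- The arm moves only by the tool jog_arm, never from a script. Its argument "deltas" is a list of rows, each an object of numbers: "tx", "ty", "tz": the shift along the world's x, y, z normalised to -1 to 1, where 1 is 0.2 m; "ax", "ay", "az": the turn, a rotation vector about the world's x, y, z normalised to -1 to 1, where 1 is pi/4 rad; "gripper": the gripper command: -1 is shut, 1 is fully open, values between are in proportion. In form: [{"tx": .., "ty": .., "tz": .., "ax": .., "ay": .., "az": .., "gripper": ..}, ...]. A call has 1 to 5 rows; each row shifts and turns the commanded pose from where the row before left it; what a row does not reach is not made up. A row lasts 1/12 s, in which the tool goes at most 41.7 mm and 7.16 degrees, less where a joint would pass 70% of its speed; a pose out of reach is approached as far as the arm can. A call with a number of a shift or a turn outside -1 to 1 is refused whole. A call with a gripper value outside its range is refused whole. The fingers move at their own pace and stop on an object; the grip force is fixed at half the most. Time passes only in rows, so rows that do not move let the fingers close. It gives the time, the measured TCP pose, the force and the opening at its end, in the units of the state.
- r.read_state(): the state, without advancing time (a new reading comes with each control period).
- r.capture(name): name is "side" or "top" or "wrist"; returns the picture (384x512x3 uint8, red, green, blue); there is no depth.
- r.camera_model(name): a dict with "fx", "fy", "cx", "cy" (pixels), "rvec" (rotation vector, rad) and "tvec" (3), from world to camera coordinates, as OpenCV has them. Camera axes: x right, y down, z forward; pixel columns grow to the right and rows downward; lengths in m; the calibration is good to about 2 mm. A picture is of the moment at which its call begins: read the wrist's pose just before it. camera_model takes no time and is no camera call; for the wrist camera it gives the pose at the moment of the call.
- r.finish_job(): hands the job in, once; it reports no verdict.
The state is a dict: "time": time; "joint_positions": joint angles; "joint_vel": joint speeds; "joint_efforts": joint torques, N m; "ee_pos": TCP position; "tool_rot": TCP orientation; "wrist_force": force on the tool from outside, world axes, zero at the start; "wrist_torque": the same for the moment, N m; "opening": finger opening in m.
Only numpy, scipy, OpenCV 4.12 (cv2) and the standard library are available. Lean on these libraries where they do the work, as an engineer would, in place of code of your own. Each camera call takes 0.05 s, during which the arm holds its last target. There are 200 camera calls.

### The job

Slip each loose aluminium sleeve right down over a post of its own in the drying chest; when all are on, press the locked folding stay at its knee to break it while the lid is still up. Then lower the lid gently until it is fully shut, and after that swing the bolt upright into the slot of the lid's lug. Leave everything else on the bench where it is.

Things in the scene. Friction and masses are not known exactly. Their poses are not given: they have to be found in the camera images.
- chest: White drying chest, fixed, 262 mm along its x, 230 mm along its y (outside), walls 12 mm, rim 120 mm and inner floor 30 mm above the bench. Origin: centre of its underside. Its x points away from the robot, its y left, turned by its yaw. Lid hinge on its right (-y) rim; folding stay outside its near (-x) wall; swing bolt outside its left (+y) wall.
- post0 (a point): Top centre of the near upright post in the chest. Post: 36 mm across, 50 mm tall from the inner floor, its top 9 mm tapering to 20 mm across. The three stand in a row along the chest's x, 80 mm apart, 20 mm to the left (+y) of the chest's middle.
- post1 (a point): Top centre of the middle upright post in the chest. Post: 36 mm across, 50 mm tall from the inner floor, its top 9 mm tapering to 20 mm across. The three stand in a row along the chest's x, 80 mm apart, 20 mm to the left (+y) of the chest's middle.
- post2 (a point): Top centre of the far upright post in the chest. Post: 36 mm across, 50 mm tall from the inner floor, its top 9 mm tapering to 20 mm across. The three stand in a row along the chest's x, 80 mm apart, 20 mm to the left (+y) of the chest's middle.
- sleeve0_mid (a point): Centre (half-way up, on the axis) of a plain aluminium sleeve: open tube, 52 mm outside, 43 mm bore, 75 mm tall, about 0.12 kg, standing on end on the bench; either end may go down. Its own z is the tube axis. On a post, standing on the chest's floor, its centre is 67.5 mm above the bench. There are two or three; an absent one reads None.
- sleeve1_mid (a point): Centre (half-way up, on the axis) of a plain aluminium sleeve: open tube, 52 mm outside, 43 mm bore, 75 mm tall, about 0.12 kg, standing on end on the bench; either end may go down. Its own z is the tube axis. On a post, standing on the chest's floor, its centre is 67.5 mm above the bench. There are two or three; an absent one reads None.
- sleeve2_mid (a point): Centre (half-way up, on the axis) of a plain aluminium sleeve: open tube, 52 mm outside, 43 mm bore, 75 mm tall, about 0.12 kg, standing on end on the bench; either end may go down. Its own z is the tube axis. On a post, standing on the chest's floor, its centre is 67.5 mm above the bench. There are two or three; an absent one reads None.
- lid_hinge (a point): Middle of the lid's hinge line, on the chest's right rim, 120 mm above the bench; the hinge line runs along the chest's x.
- lid (a joint): Lid angle in rad: 0 as it stands open (95 degrees up from shut, just past upright), grows as it is lowered, 1.658 fully shut on the rim. A stiff friction hinge (about 0.8 N m) holds it wherever it is left; push it by its outer face, 4 to 10 N near the edge. While the stay is locked it cannot be lowered.
- lid_edge (a point): Point on the lid's outer face (its top when shut), mid-width, 200 mm from the hinge line. The lid is a panel 262 mm (along the hinge) by 232 mm (away from it), 14 mm thick, 0.45 kg; shut, its underside lies on the rim and its top is 134 mm above the bench.
- stay (a joint): Knee angle of the folding lid stay in rad: 0 locked (bowed a little past straight, up and away from the lid's hinge, against a stop), 0.30 straight, more as it folds the other way (down and towards the lid's hinge), about 3.0 with the lid shut. Breaking it takes 4 to 10 N at the knee and lowers the lid a little; beyond about 0.45 it no longer holds the lid up.
- knee_pad (a point): Centre of the black thumb pad at the stay's knee: a cylinder 22 mm across, 44 mm long, axis along the chest's x, 19 to 63 mm outside the chest's near wall (press its outer half to keep clear of the lid). It travels on a circle about point stay_pivot: from locked it moves down and towards the lid's hinge (-y of the chest) in about equal parts; 30 mm of travel brings it well past straight.
- stay_pivot (a point): The stay's lower pivot, 112 mm above the bench, given at the pad's own x in the chest frame: the centre of the circle on which the knee pad travels. The stay's two steel links, each about 95 mm, run from here to the knee and on to the lid's near side edge; they lie between the pad and the chest wall.
- bolt (a joint): Swing bolt angle in rad: 0 sticking out level from the chest's left wall (+y of the chest), grows as it is swung up, 1.571 upright in the slot of the shut lid's lug; its stop is at 1.60. A stiff pivot keeps it where it is left.
- bolt_knob (a point): Centre of the black cross knob at the bolt's free end: a cylinder 24 mm across and 26 mm long, its axis along the chest's x, 100 mm from bolt_pivot. The bolt's rod is 9 mm thick.
- bolt_pivot (a point): Pivot of the swing bolt on the chest's left wall, 75 mm above the bench; the bolt turns about the chest's x through it.
- lug_slot (a point): Middle of the slot, 14 mm wide and open to the outside, between the two steel prongs (46 mm long, 12 mm thick) of the lug on the lid's free edge. With the lid shut it lies straight above bolt_pivot, 126 mm above the bench, and the upright bolt stands in it, its knob 175 mm above the bench.
- jar: Bystander, leave alone: white capped jar, 60 mm across, 70 tall, closed top (not a sleeve). Origin: centre of its underside.
- spray: Bystander, leave alone: clear bottle, 68 mm across, 170 tall. Origin: centre of its underside.
- tipbox: Bystander, leave alone: grey closed pipette-tip box, 120 x 85 x 60 mm. Origin: centre of its underside.
- marker: Bystander, leave alone: black marker pen lying down, 16 mm thick, 136 mm long. Origin: its middle.
- beaker: Bystander, leave alone: glass beaker, 70 mm across, 90 tall, with a floor (not a sleeve). Origin: centre of its underside.
Things that resemble listed ones, but are neither listed nor needed, are in the scene too. What is shaped like the part that bears sleeve0_mid but purple or yellow is not meant.

How it is judged:
By the outcome, as a careful person would: the job done as asked, in the order asked, and still so for the second after the job is handed in, with the robot touching nothing.
Of sleeve0, sleeve1, sleeve2 only 2 to 3 are there at a start; the rules pass over those that are not, and their reading is None.
At some moment in a run one of sleeve0, sleeve1, sleeve2 may be knocked a few centimetres aside while the robot is not near it.
It also fails if it takes over 195 s, if anything falls off the work surface, if the arm or the gripper's body presses on something with over 40 N, if the wrist force passes 120 N, or if a joint passes its speed limit or range.

## Working session

There is one attempt and no reset: what is moved stays moved. The work goes in short steps, Python scripts to look and compute and a tool call to move; the robot and the scene stay as the last step left them, time stands still between calls to the robot, and variables do not carry over. Pictures are saved under pics/ and viewed, on a budget of 14 in all, crops included, one or two more only if the job needs it, and the job is handed in when it is done.

Besides the shell and the picture viewer there is one more tool, called after "Emit:" as name(argument=value, ...) on one line, values as JSON. jog_arm: Moves the arm, as the interface text tells. Scaled input: -1 to 1 covers 0.2 m each way for a shift and pi/4 rad each way for a turn. Its arguments: {"type":"object","properties":{"deltas":{"type":"array"}},"required":["deltas"]}

```bash
ls; mkdir -p pics; python3 - <<'E'
from rig import r
import cv2
for n in ("side","top"):
    im=r.capture(n); cv2.imwrite(f"pics/{n}0.png",im[:,:,::-1])
    m=r.camera_model(n); print(n,m)
print(r.read_state())
a=cv2.imread("pics/side0.png");b=cv2.imread("pics/top0.png")
E
```

```text
pics
side {'fx': 414.48857453218966, 'fy': 414.48857453218966, 'cx': 255.85831296200718, 'cy': 194.15110799578963, 'rvec': array([ 0.72091742, -2.71072235,  0.98204466]), 'tvec': array([0.47082625, 0.30458639, 1.1992604 ])}
top {'fx': 348.6836384881784, 'fy': 348.6836384881784, 'cx': 259.72740656732856, 'cy': 196.7396811404588, 'rvec': array([ 2.17451696, -2.11542757,  0.21944654]), 'tvec': array([0.04486151, 0.53907828, 1.32989451])}
{'time': 0.1, 'joint_positions': array([-1.29356005e+00,  1.24439455e-01,  1.65152439e+00, -2.77712487e-05,
        1.36754339e+00, -8.26066149e-02]), 'joint_vel': array([ 0.00148065, -0.00039952, -0.00247497,  0.00142011,  0.00156116,
        0.00113121]), 'joint_efforts': array([ 1.22894253e-04, -4.18880939e+01, -3.61095786e+01,  7.76894856e-02,
        4.61821281e-02, -5.83013889e-05]), 'ee_pos': array([ 0.22868968, -0.60783984,  0.22751796]), 'tool_rot': array([-9.51440051e-04,  9.83856799e-01,  1.78954975e-01, -1.06544356e-04]), 'wrist_force': array([0.11317693, 0.1249805 , 0.13920327]), 'wrist_torque': array([-0.02523485,  0.00998801, -0.06383205]), 'opening': 0.09534922907118941}
```

View pics/side0.png

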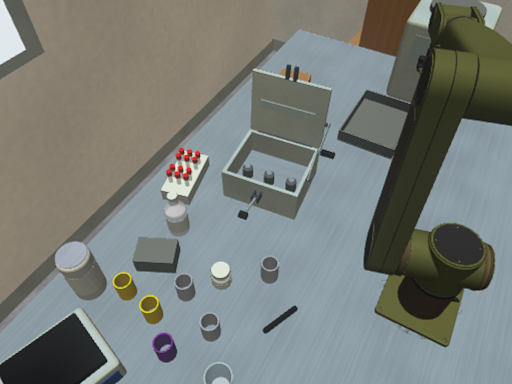

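View pics/top0.png

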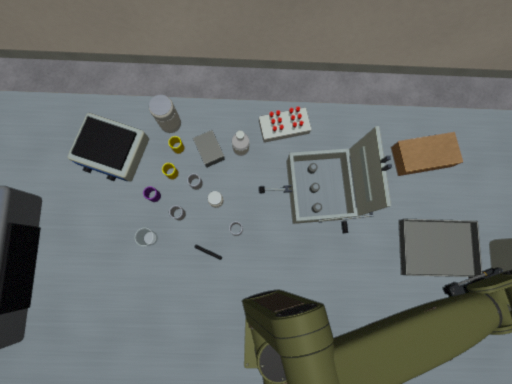

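Side view: chest at (270,170), grey sleeves at (184,286), (210,325) and (269,269). The jar is at (220,273), and the purple and yellow tubes are decoys. Top view: sleeves at (194,181), (177,213) and (236,228). Posts are at (317,208) near, (315,187) middle and (313,168) far, with the bolt knob at (262,190) and the knee pad at (345,227).

```bash
cat > h.py <<'E'
import numpy as np, cv2
from scipy.spatial.transform import Rotation as R
from scipy.optimize import least_squares
def cam(m):
    K=np.array([[m['fx'],0,m['cx']],[0,m['fy'],m['cy']],[0,0,1]]); return K,cv2.Rodrigues(m['rvec'])[0],np.array(m['tvec'])
def proj(m,P):
    K,Rm,t=cam(m); q=(np.atleast_2d(P)@Rm.T+t)@K.T; return q[:,:2]/q[:,2:]
def ray(m,uv):
    K,Rm,t=cam(m); d=Rm.T@np.linalg.inv(K)@np.array([uv[0],uv[1],1.]); return -Rm.T@t,d
def plane(m,uv,z):
    c,d=ray(m,uv); return c+d*(z-c[2])/d[2]
def tri(obs):
    A=[];b=[]
    for m,uv in obs:
        c,d=ray(m,uv); d/=np.linalg.norm(d); M=np.eye(3)-np.outer(d,d); A.append(M);b.append(M@c)
    return np.linalg.lstsq(np.vstack(A),np.hstack(b),rcond=None)[0]
E
python3 - <<'E'
from h import *; from rig import r
S=r.camera_model('side');T=r.camera_model('top')
print('campos',ray(S,(0,0))[0],ray(T,(0,0))[0])
for a,b in [((184,281),(194,181)),((210,319),(177,213)),((269,263),(236,228))]:
    print('sleeve top',tri([(S,a),(T,b)]),plane(S,a,.075),plane(T,b,.075))
for a,b in [((291,180),(317,207)),((269,174),(315,187)),((248,168),(313,168))]: print('post',tri([(S,a),(T,b)]),plane(T,b,.08),plane(S,a,.08))
print('knob',tri([(S,(243,214)),(T,(262,190))])); print('pad',tri([(S,(328,154)),(T,(345,227))]))
a=cv2.imread('pics/side0.png');b=cv2.imread('pics/top0.png')
c1=cv2.resize(a[60:225,205:350],None,fx=3.6,fy=3.6,interpolation=cv2.INTER_CUBIC)
c2=cv2.resize(b[120:250,250:400],None,fx=4,fy=4,interpolation=cv2.INTER_CUBIC)
cv2.imwrite('pics/c1.png',c1);cv2.imwrite('pics/c2.png',c2);print(c1.shape,c2.shape)
E
```

```text
campos [0.15024928 0.69877371 1.11436806] [0.30062752 0.09928732 1.40035798]
sleeve top [0.58835912 0.31684075 0.07652602] [0.59128799 0.3168712  0.075     ] [0.5865261 0.3161961 0.075    ]
sleeve top [0.462713   0.37334232 0.08067338] [0.46768703 0.37246189 0.075     ] [0.46026481 0.37330561 0.075     ]
sleeve top [0.41182565 0.14829496 0.07422457] [0.41393966 0.14927902 0.075     ] [0.40948732 0.14757371 0.075     ]
post [ 0.4981726  -0.15962243  0.08462638] [ 0.49831624 -0.16068414  0.08      ] [ 0.50029662 -0.16335916  0.08      ]
post [ 0.57796276 -0.15370593  0.07627106] [ 0.57660806 -0.15315763  0.08      ] [ 0.57701626 -0.15053125  0.08      ]
post [ 0.65603462 -0.14687359  0.07064691] [ 0.65242049 -0.14547386  0.08      ] [ 0.6526608  -0.13909715  0.08      ]
knob [0.5551099  0.05393725 0.10437913]
pad [ 0.4148262  -0.24090315  0.17760785]
(594, 522, 3) (520, 600, 3)
```

View pics/c1.png

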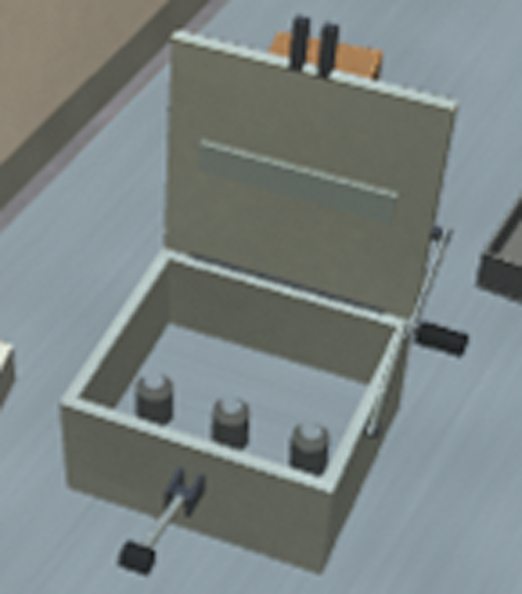

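View pics/c2.png

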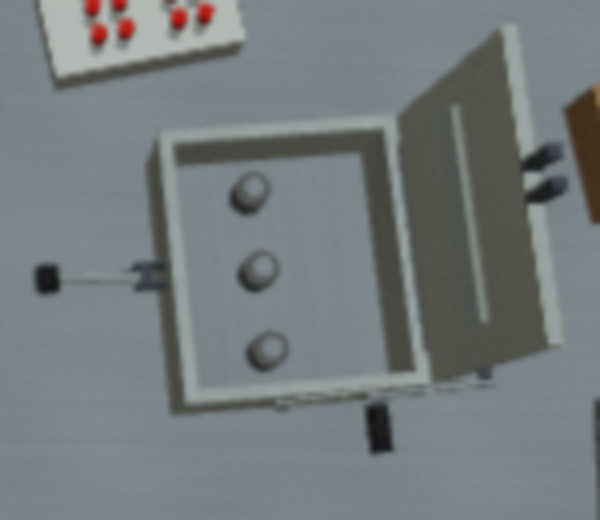

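The crops show the chest's rim corners clearly. In the top crop they are at (160,130), (187,403), (430,385) and (395,115). The post tops are at (270,348), (262,268) and (252,190). The stay's pad is at (379,427), the bolt knob at (47,279), and the sides agree in the side crop.

```bash
python3 - <<'E'
from h import *; from rig import r
S=r.camera_model('side');T=r.camera_model('top')
t=lambda U,V:((U+.5)/4-.5+250,(V+.5)/4-.5+120); s=lambda U,V:((U+.5)/3.6-.5+205,(V+.5)/3.6-.5+60)
C=[(T,t(160,130),(.131,.115,.12)),(T,t(187,403),(-.131,.115,.12)),(T,t(430,385),(-.131,-.115,.12)),
(T,t(270,348),(-.08,.02,.08)),(T,t(262,268),(0,.02,.08)),(T,t(252,190),(.08,.02,.08)),(T,t(47,279),(0,.115+.1+.0,.075)),
(S,s(63,403),(.131,.115,.12)),(S,s(332,492),(-.131,.115,.12)),(S,s(155,382),(.08,.02,.08)),(S,s(231,406),(0,.02,.08)),(S,s(311,431),(-.08,.02,.08)),(S,s(322,572),(-.131,.115,0)),(S,s(68,488),(.131,.115,0))]
def W(p,q): c,n=np.cos(p[2]),np.sin(p[2]); return [p[0]+c*q[0]-n*q[1],p[1]+n*q[0]+c*q[1],q[2]]
ix=[i for i in range(len(C)) if i!=6]
f=lambda p:np.concatenate([proj(C[i][0],W(p,C[i][2]))[0]-C[i][1] for i in ix])
o=least_squares(f,[.58,-.17,0],loss='soft_l1');print('chest',o.x,np.degrees(o.x[2]));print(o.fun.reshape(-1,2).round(1).tolist())
for j in (-.08,0,.08): print('post',np.round(W(o.x,(j,.02,.08)),4))
print('pad',tri([(S,s(442,339)),(T,t(379,427))]),'knob',tri([(S,s(137,557)),(T,t(47,279))]))
np.save('chest.npy',o.x)
# sleeves: rough rings, grey saturation/brightness crops
a=cv2.imread('pics/side0.png');b=cv2.imread('pics/top0.png')
x=cv2.resize(a[250:345,165:290],None,fx=4,fy=4,interpolation=cv2.INTER_CUBIC)
y=cv2.resize(b[165:240,160:260],None,fx=5,fy=5,interpolation=cv2.INTER_CUBIC)
c=np.zeros((380,500+0,3),np.uint8);print(x.shape,y.shape)
cv2.imwrite('pics/c3.png',cv2.resize(np.hstack([x,cv2.copyMakeBorder(y,0,5,0,0,cv2.BORDER_CONSTANT)[:380]]),(800,304)))
E
```

```text
chest [ 0.58180625 -0.17627534  0.10631664] 6.0914946895608955
[[-0.1, 0.4], [-0.0, 0.2], [0.4, -0.1], [1.0, -0.1], [0.7, -0.4], [1.0, -0.8], [-0.8, 0.3], [-0.0, 0.7], [-0.0, -0.1], [0.3, 0.2], [0.2, 0.4], [-0.2, 1.3], [-0.2, 0.2]]
post [ 0.5001 -0.1649  0.08  ]
post [ 0.5797 -0.1564  0.08  ]
post [ 0.6592 -0.1479  0.08  ]
pad [ 0.41639051 -0.23807153  0.18023262] knob [0.55626853 0.05600439 0.10465136]
(380, 500, 3) (375, 500, 3)
```

View pics/c3.png

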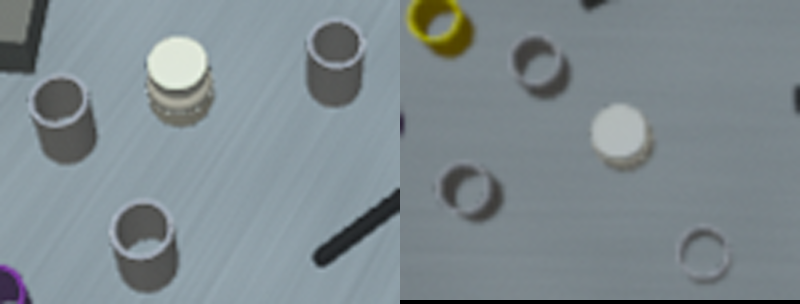

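Sleeve rims in the composite: left half (59,100), (142,230) and (335,45); right half (538,61), (467,191) and (704,254). Now I'll start moving around the chest's near side towards the nearest sleeve.

```bash
python3 - <<'E'
from h import *; from rig import r
S=r.camera_model('side');T=r.camera_model('top')
for a,b in [((59,100),(538,61)),((142,230),(467,191)),((335,45),(704,254))]:
    a=(a[0]/3.2+164.6,a[1]/3.2+249.6); b=((b[0]-400)/4+159.6,b[1]/4+164.6)
    print('sleeve top',tri([(S,a),(T,b)]),plane(S,a,.075),plane(T,b,.075))
E
```

```text
sleeve top [0.59288284 0.31691308 0.07362318] [0.59387574 0.31782376 0.075     ] [0.59108348 0.31607012 0.075     ]
sleeve top [0.46527401 0.37754835 0.07108503] [0.4662754  0.37935574 0.075     ] [0.46267719 0.37591795 0.075     ]
sleeve top [0.41084603 0.14962952 0.07361984] [0.4121905  0.15077427 0.075     ] [0.40906702 0.14907362 0.075     ]
```

Emit:
jog_arm(deltas=[{"tx": 0.06,"ty": 0.2,"az": -0.15},{"tx": 0.06,"ty": 0.2,"az": -0.15},{"tx": 0.06,"ty": 0.2,"az": -0.02},{"tx": 0.06,"ty": 0.2},{"tx": 0.06,"ty": 0.2}])

```text
$.deltas[0]: bad value
```

Emit:
jog_arm(deltas=[{"tx": 0.05,"ty": 0.2},{"tx": 0.05,"ty": 0.2},{"tx": 0.05,"ty": 0.2},{"tx": 0.03,"ty": 0.2},{"tx": 0.02,"ty": 0.2}])

```text
$.deltas[0]: bad value
```

Emit:
jog_arm(deltas=[{"tx": 0.05,"ty": 0.2},{"tx": 0.05,"ty": 0.2},{"tx": 0.05,"ty": 0.2},{"tx": 0.05,"ty": 0.2},{"tx": 0.05,"ty": 0.2}])

```text
$.deltas[0]: bad value
```

Every row needs all its keys.

Emit:
jog_arm(deltas=[{"tx": 0.06,"ty": 0.2,"tz": 0,"ax": 0,"ay": 0,"az": -0.15,"gripper": 1},{"tx": 0.06,"ty": 0.2,"tz": 0,"ax": 0,"ay": 0,"az": -0.15,"gripper": 1},{"tx": 0.06,"ty": 0.2,"tz": 0,"ax": 0,"ay": 0,"az": -0.02,"gripper": 1},{"tx": 0.06,"ty": 0.2,"tz": 0,"ax": 0,"ay": 0,"az": 0,"gripper": 1},{"tx": 0.06,"ty": 0.2,"tz": 0,"ax": 0,"ay": 0,"az": 0,"gripper": 1}])

```text
time: 0.52
ee_pos: [0.2886, -0.4068, 0.2278]
tool_rot: [-0.001, 0.999, 0.054, -0.0]
wrist_force: [1.0, -0.6, -0.6]
opening: 0.0949
```

Emit:
jog_arm(deltas=[{"tx": 0.05,"ty": 0.2,"tz": 0,"ax": 0,"ay": 0,"az": 0,"gripper": 1},{"tx": 0.05,"ty": 0.2,"tz": 0,"ax": 0,"ay": 0,"az": 0,"gripper": 1},{"tx": 0.05,"ty": 0.2,"tz": 0,"ax": 0,"ay": 0,"az": 0,"gripper": 1},{"tx": 0.03,"ty": 0.2,"tz": 0,"ax": 0,"ay": 0,"az": 0,"gripper": 1},{"tx": 0.02,"ty": 0.2,"tz": 0,"ax": 0,"ay": 0,"az": 0,"gripper": 1}])

```text
time: 0.93
ee_pos: [0.3285, -0.2068, 0.2282]
tool_rot: [-0.0, 0.999, 0.054, -0.0]
wrist_force: [1.0, 0.6, 0.4]
opening: 0.0949
```

Emit:
jog_arm(deltas=[{"tx": 0.05,"ty": 0.2,"tz": 0,"ax": 0,"ay": 0,"az": 0,"gripper": 1},{"tx": 0.05,"ty": 0.2,"tz": 0,"ax": 0,"ay": 0,"az": 0,"gripper": 1},{"tx": 0.05,"ty": 0.2,"tz": 0,"ax": 0,"ay": 0,"az": 0,"gripper": 1},{"tx": 0.05,"ty": 0.2,"tz": 0,"ax": 0,"ay": 0,"az": 0,"gripper": 1},{"tx": 0.05,"ty": 0.2,"tz": 0,"ax": 0,"ay": 0,"az": 0,"gripper": 1}])

```text
time: 1.35
ee_pos: [0.3784, -0.0068, 0.2285]
tool_rot: [0.0, 0.999, 0.054, 0.0]
wrist_force: [0.9, -1.4, -0.9]
opening: 0.0953
```

Emit:
jog_arm(deltas=[{"tx": 0.04,"ty": 0.2,"tz": 0,"ax": 0,"ay": 0,"az": 0,"gripper": 1},{"tx": 0.04,"ty": 0.2,"tz": 0,"ax": 0,"ay": 0,"az": 0,"gripper": 1},{"tx": 0.04,"ty": 0.2,"tz": 0,"ax": 0,"ay": 0,"az": 0,"gripper": 1},{"tx": 0.04,"ty": 0.18,"tz": 0,"ax": 0,"ay": 0,"az": 0,"gripper": 1},{"tx": 0,"ty": 0,"tz": 0,"ax": 0,"ay": 0,"az": 0,"gripper": 1}])

```text
time: 1.77
ee_pos: [0.4105, 0.1522, 0.2282]
tool_rot: [-0.001, 0.998, 0.058, -0.0]
wrist_force: [-0.7, -1.0, -0.2]
opening: 0.0953
```

```bash
python3 - <<'E'
from h import *; from rig import r
s=r.read_state();m=r.camera_model('wrist');im=r.capture('wrist');cv2.imwrite('pics/w1.png',im[:,:,::-1])
print(s['ee_pos'],ray(m,(0,0))[0],m['fx'])
print(proj(m,[[.411,.15,.075],[.592,.317,.075],[.465,.377,.075]]))
E
```

```text
[0.41049958 0.15220174 0.22824877] [0.4830333  0.16009407 0.38363915] 295.72375677477294
[[257.74176823 180.15617916]
 [ 97.41318389 -35.49592765]
 [ 39.78297548 102.35064182]]
```

View pics/w1.png

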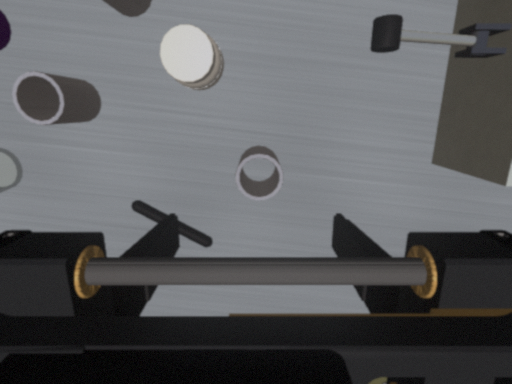

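The wrist view shows sleeve C's rim at (259.5,177) and sleeve B's at (39,99), both matching the predictions to about 3 px.

```bash
python3 - <<'E'
from h import *; from rig import r
m=r.camera_model('wrist')
for q in ((259.5,177),(39,99)): print(plane(m,q,.075))
c=cv2.imread('pics/w1.png');g=cv2.cvtColor(c,cv2.COLOR_BGR2GRAY)
s=c[150:205,230:290].astype(int); mk=(np.ptp(s,axis=2)<14)&(s.sum(2)>390)
v,u=np.nonzero(mk);print(len(u),cv2.fitEllipse(np.c_[u+230,v+150].astype(np.float32)) if len(u)>10 else 0)
E
```

```text
[0.41431056 0.14579115 0.075     ]
[0.46811182 0.3742202  0.075     ]
2093 ((259.18170166015625, 178.71275329589844), (53.301177978515625, 61.54246520996094), 87.44107055664062)
```

Emit:
jog_arm(deltas=[{"tx": 0.01,"ty": -0.01,"tz": -0.2,"ax": 0,"ay": 0,"az": 0,"gripper": 1},{"tx": 0,"ty": 0,"tz": -0.2,"ax": 0,"ay": 0,"az": 0,"gripper": 1},{"tx": 0,"ty": 0,"tz": 0,"ax": 0,"ay": 0,"az": 0,"gripper": 1}])

```text
time: 2.07
ee_pos: [0.4068, 0.143, 0.1401]
tool_rot: [0.001, 0.999, 0.054, -0.008]
wrist_force: [-1.4, -0.4, -2.5]
opening: 0.0951
```

Emit:
jog_arm(deltas=[{"tx": 0,"ty": 0,"tz": 0,"ax": 0,"ay": 0,"az": 0,"gripper": 1},{"tx": 0,"ty": 0,"tz": 0,"ax": 0,"ay": 0,"az": 0,"gripper": 1},{"tx": 0,"ty": 0,"tz": 0,"ax": 0,"ay": 0,"az": 0,"gripper": 1}])

```text
time: 2.32
ee_pos: [0.4146, 0.145, 0.1518]
tool_rot: [-0.0, 0.999, 0.054, 0.002]
wrist_force: [0.9, 0.5, 0.2]
opening: 0.095
```

Emit:
jog_arm(deltas=[{"tx": 0,"ty": 0.01,"tz": -0.13,"ax": 0,"ay": 0,"az": 0,"gripper": 1},{"tx": 0,"ty": 0,"tz": -0.13,"ax": 0,"ay": 0,"az": 0,"gripper": 1},{"tx": 0,"ty": 0,"tz": -0.13,"ax": 0,"ay": 0,"az": 0,"gripper": 1},{"tx": 0,"ty": 0,"tz": -0.11,"ax": 0,"ay": 0,"az": 0,"gripper": 1},{"tx": 0,"ty": 0,"tz": 0,"ax": 0,"ay": 0,"az": 0,"gripper": 1}])

```text
time: 2.73
ee_pos: [0.4111, 0.1465, 0.0467]
tool_rot: [0.0, 0.999, 0.054, -0.002]
wrist_force: [-0.6, 0.3, -0.9]
opening: 0.0952
```

Emit:
jog_arm(deltas=[{"tx": 0,"ty": 0,"tz": 0,"ax": 0,"ay": 0,"az": 0,"gripper": 1},{"tx": 0,"ty": 0,"tz": 0,"ax": 0,"ay": 0,"az": 0,"gripper": 1},{"tx": 0,"ty": 0,"tz": 0,"ax": 0,"ay": 0,"az": 0,"gripper": -0.3},{"tx": 0,"ty": 0,"tz": 0,"ax": 0,"ay": 0,"az": 0,"gripper": -0.3},{"tx": 0,"ty": 0,"tz": 0,"ax": 0,"ay": 0,"az": 0,"gripper": -0.3}])

```text
time: 3.15
ee_pos: [0.4138, 0.1474, 0.0502]
tool_rot: [-0.0, 0.999, 0.054, 0.001]
wrist_force: [-0.3, -0.4, -0.8]
opening: 0.0804
```

Emit:
jog_arm(deltas=[{"tx": 0,"ty": 0,"tz": 0,"ax": 0,"ay": 0,"az": 0,"gripper": -0.3},{"tx": 0,"ty": 0,"tz": 0,"ax": 0,"ay": 0,"az": 0,"gripper": -0.3},{"tx": 0,"ty": 0,"tz": 0,"ax": 0,"ay": 0,"az": 0,"gripper": -0.3},{"tx": 0,"ty": 0,"tz": 0,"ax": 0,"ay": 0,"az": 0,"gripper": -0.3},{"tx": 0,"ty": 0,"tz": 0,"ax": 0,"ay": 0,"az": 0,"gripper": -0.3}])

```text
time: 3.57
ee_pos: [0.4127, 0.1473, 0.0487]
tool_rot: [-0.0, 0.999, 0.054, -0.0]
wrist_force: [-0.4, 0.7, 1.5]
opening: 0.0521
```

Emit:
jog_arm(deltas=[{"tx": 0,"ty": 0,"tz": 0.2,"ax": 0,"ay": 0,"az": 0,"gripper": -1},{"tx": 0,"ty": 0,"tz": 0.2,"ax": 0,"ay": 0,"az": 0,"gripper": -1},{"tx": 0,"ty": 0,"tz": 0.2,"ax": 0,"ay": 0,"az": 0,"gripper": -1},{"tx": 0,"ty": 0,"tz": 0.2,"ax": 0,"ay": 0,"az": 0,"gripper": -1},{"tx": 0,"ty": 0,"tz": 0.2,"ax": 0,"ay": 0,"az": 0,"gripper": -1}])

```text
time: 3.98
ee_pos: [0.412, 0.147, 0.2499]
tool_rot: [0.0, 0.999, 0.054, -0.0]
wrist_force: [0.9, -0.1, -1.5]
opening: 0.0526
```

Emit:
jog_arm(deltas=[{"tx": 0.12,"ty": -0.15,"tz": 0,"ax": 0,"ay": 0,"az": 0,"gripper": -1},{"tx": 0.12,"ty": -0.15,"tz": 0,"ax": 0,"ay": 0,"az": 0,"gripper": -1},{"tx": 0.12,"ty": -0.15,"tz": 0,"ax": 0,"ay": 0,"az": 0,"gripper": -1},{"tx": 0.12,"ty": -0.15,"tz": 0,"ax": 0,"ay": 0,"az": 0,"gripper": -1},{"tx": 0.12,"ty": -0.15,"tz": 0,"ax": 0,"ay": 0,"az": 0,"gripper": -1}])

```text
time: 4.4
ee_pos: [0.5332, -0.0044, 0.2481]
tool_rot: [-0.0, 0.999, 0.054, -0.0]
wrist_force: [0.9, 0.4, -0.3]
opening: 0.0522
```

Emit:
jog_arm(deltas=[{"tx": 0,"ty": -0.15,"tz": 0,"ax": 0,"ay": 0,"az": 0,"gripper": -1},{"tx": 0,"ty": -0.15,"tz": 0,"ax": 0,"ay": 0,"az": 0,"gripper": -1},{"tx": 0,"ty": -0.15,"tz": 0,"ax": 0,"ay": 0,"az": 0,"gripper": -1},{"tx": 0,"ty": -0.15,"tz": 0,"ax": 0,"ay": 0,"az": 0,"gripper": -1},{"tx": 0,"ty": -0.15,"tz": 0,"ax": 0,"ay": 0,"az": 0,"gripper": -1}])

```text
time: 4.82
ee_pos: [0.5321, -0.1543, 0.2477]
tool_rot: [-0.0, 0.999, 0.054, -0.001]
wrist_force: [0.0, 0.6, -0.2]
opening: 0.052
```

Emit:
jog_arm(deltas=[{"tx": 0,"ty": 0,"tz": 0,"ax": 0,"ay": 0,"az": 0,"gripper": -1},{"tx": 0,"ty": 0,"tz": 0,"ax": 0,"ay": 0,"az": 0,"gripper": -1},{"tx": 0,"ty": 0,"tz": 0,"ax": 0,"ay": 0,"az": 0,"gripper": -1},{"tx": 0,"ty": 0,"tz": 0,"ax": 0,"ay": 0,"az": 0,"gripper": -1}])

```text
time: 5.15
ee_pos: [0.5325, -0.1519, 0.2482]
tool_rot: [-0.0, 0.999, 0.055, -0.0]
wrist_force: [0.3, 0.3, -1.1]
opening: 0.0526
```

```bash
python3 - <<'E'
from h import *; from rig import r
s=r.read_state();m=r.camera_model('wrist');im=r.capture('wrist');cv2.imwrite('pics/w2.png',im[:,:,::-1])
import pickle;pickle.dump(m,open('w2.pkl','wb'))
print(s['ee_pos'],s['opening'],s['wrist_force'])
print(proj(m,[[.5001,-.1649,.08],[.5797,-.1564,.08],[.6592,-.1479,.08]]))
E
```

```text
[ 0.53254273 -0.15187681  0.24822412] 0.0525598163039601 [ 0.25969893  0.27730826 -1.0949618 ]
[[263.57186199 205.90551893]
 [264.43074988 135.43187281]
 [265.39614989  55.3569557 ]]
```

View pics/w2.png

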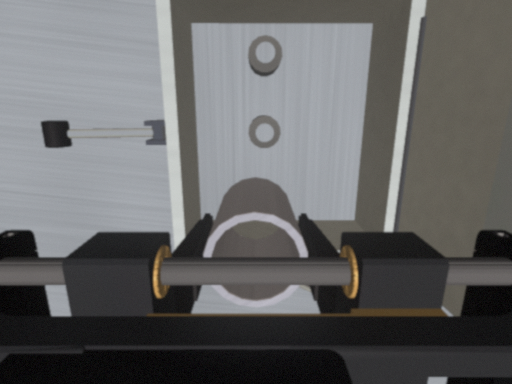

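The wrist view shows the middle post top at (265,131.5), the far one at (265.5,53), and the held sleeve's rim centred at (256,258).

```bash
python3 - <<'E'
from h import *; import pickle
m=pickle.load(open('w2.pkl','rb'))
print(plane(m,(265,131.5),.08),plane(m,(265.5,53),.08),'held',plane(m,(256,258),.273))
E
```

```text
[ 0.58392026 -0.15651398  0.08      ] [ 0.66139368 -0.14774201  0.08      ] held [ 0.53579436 -0.15203296  0.273     ]
```

Emit:
jog_arm(deltas=[{"tx": 0.15,"ty": 0.01,"tz": 0,"ax": 0,"ay": 0,"az": 0,"gripper": -1},{"tx": 0.15,"ty": 0.01,"tz": 0,"ax": 0,"ay": 0,"az": 0,"gripper": -1},{"tx": 0.15,"ty": 0,"tz": 0,"ax": 0,"ay": 0,"az": 0,"gripper": -1},{"tx": 0.12,"ty": 0,"tz": 0,"ax": 0,"ay": 0,"az": 0,"gripper": -1},{"tx": 0.06,"ty": 0,"tz": 0,"ax": 0,"ay": 0,"az": 0,"gripper": -1}])

```text
time: 5.62
ee_pos: [0.661, -0.1472, 0.2482]
tool_rot: [-0.0, 0.998, 0.055, 0.0]
wrist_force: [-1.6, 0.2, -0.7]
opening: 0.0523
```

Emit:
jog_arm(deltas=[{"tx": 0,"ty": 0,"tz": -0.15,"ax": 0,"ay": 0,"az": 0,"gripper": -1},{"tx": 0,"ty": 0,"tz": -0.15,"ax": 0,"ay": 0,"az": 0,"gripper": -1},{"tx": 0,"ty": 0,"tz": -0.12,"ax": 0,"ay": 0,"az": 0,"gripper": -1},{"tx": 0,"ty": 0,"tz": -0.08,"ax": 0,"ay": 0,"az": 0,"gripper": -1},{"tx": 0,"ty": 0,"tz": 0,"ax": 0,"ay": 0,"az": 0,"gripper": -1}])

```text
time: 6.03
ee_pos: [0.6558, -0.1466, 0.1429]
tool_rot: [-0.002, 0.998, 0.055, -0.004]
wrist_force: [-1.0, -0.2, -3.0]
opening: 0.0524
```

Emit:
jog_arm(deltas=[{"tx": 0,"ty": 0,"tz": 0,"ax": 0,"ay": 0,"az": 0,"gripper": -1},{"tx": 0,"ty": 0,"tz": 0,"ax": 0,"ay": 0,"az": 0,"gripper": -1},{"tx": 0,"ty": 0,"tz": 0,"ax": 0,"ay": 0,"az": 0,"gripper": -1}])

```text
time: 6.28
ee_pos: [0.6601, -0.1488, 0.1513]
tool_rot: [0.001, 0.999, 0.054, 0.002]
wrist_force: [-0.0, 0.5, 0.0]
opening: 0.0527
```

Emit:
jog_arm(deltas=[{"tx": -0.008,"ty": 0.003,"tz": -0.04,"ax": 0,"ay": 0,"az": 0,"gripper": -1},{"tx": 0,"ty": 0,"tz": -0.04,"ax": 0,"ay": 0,"az": 0,"gripper": -1},{"tx": 0,"ty": 0,"tz": -0.04,"ax": 0,"ay": 0,"az": 0,"gripper": -1},{"tx": 0,"ty": 0,"tz": -0.03,"ax": 0,"ay": 0,"az": 0,"gripper": -1},{"tx": 0,"ty": 0,"tz": -0.03,"ax": 0,"ay": 0,"az": 0,"gripper": -1}])

```text
time: 6.7
ee_pos: [0.6572, -0.1482, 0.1118]
tool_rot: [-0.0, 0.999, 0.054, 0.0]
wrist_force: [0.5, -1.1, -1.2]
opening: 0.0522
```

Emit:
jog_arm(deltas=[{"tx": 0,"ty": 0,"tz": -0.02,"ax": 0,"ay": 0,"az": 0,"gripper": -1},{"tx": 0,"ty": 0,"tz": -0.02,"ax": 0,"ay": 0,"az": 0,"gripper": -1},{"tx": 0,"ty": 0,"tz": 0,"ax": 0,"ay": 0,"az": 0,"gripper": -1},{"tx": 0,"ty": 0,"tz": 0,"ax": 0,"ay": 0,"az": 0,"gripper": -1}])

```text
time: 7.03
ee_pos: [0.6572, -0.1482, 0.1041]
tool_rot: [-0.0, 0.999, 0.054, 0.0]
wrist_force: [1.8, 0.4, -2.5]
opening: 0.0522
```

Emit:
jog_arm(deltas=[{"tx": 0,"ty": 0,"tz": -0.03,"ax": 0,"ay": 0,"az": 0,"gripper": -1},{"tx": 0,"ty": 0,"tz": -0.03,"ax": 0,"ay": 0,"az": 0,"gripper": -1},{"tx": 0,"ty": 0,"tz": -0.03,"ax": 0,"ay": 0,"az": 0,"gripper": -1},{"tx": 0,"ty": 0,"tz": -0.02,"ax": 0,"ay": 0,"az": 0,"gripper": -1},{"tx": 0,"ty": 0,"tz": 0,"ax": 0,"ay": 0,"az": 0,"gripper": -1}])

```text
time: 7.45
ee_pos: [0.6572, -0.1481, 0.0816]
tool_rot: [-0.0, 0.999, 0.054, 0.0]
wrist_force: [3.1, 0.1, -4.4]
opening: 0.0523
```

Emit:
jog_arm(deltas=[{"tx": 0,"ty": 0,"tz": 0,"ax": 0,"ay": 0,"az": 0,"gripper": -1},{"tx": 0,"ty": 0,"tz": 0,"ax": 0,"ay": 0,"az": 0,"gripper": 0.5},{"tx": 0,"ty": 0,"tz": 0,"ax": 0,"ay": 0,"az": 0,"gripper": 0.5},{"tx": 0,"ty": 0,"tz": 0,"ax": 0,"ay": 0,"az": 0,"gripper": 0.5},{"tx": 0,"ty": 0,"tz": 0,"ax": 0,"ay": 0,"az": 0,"gripper": 0.5}])

```text
time: 7.87
ee_pos: [0.6569, -0.1484, 0.0831]
tool_rot: [0.0, 0.999, 0.054, -0.0]
wrist_force: [0.2, 0.1, 0.2]
opening: 0.07
```

Emit:
jog_arm(deltas=[{"tx": 0,"ty": 0,"tz": 0,"ax": 0,"ay": 0,"az": 0,"gripper": 0.5},{"tx": 0,"ty": 0,"tz": 0.1,"ax": 0,"ay": 0,"az": 0,"gripper": 0.5},{"tx": 0,"ty": 0,"tz": 0.2,"ax": 0,"ay": 0,"az": 0,"gripper": 0.5},{"tx": 0,"ty": 0,"tz": 0.2,"ax": 0,"ay": 0,"az": 0,"gripper": 0.5},{"tx": 0,"ty": 0,"tz": 0.2,"ax": 0,"ay": 0,"az": 0,"gripper": 1}])

```text
time: 8.28
ee_pos: [0.6564, -0.1481, 0.2237]
tool_rot: [-0.0, 0.999, 0.054, -0.001]
wrist_force: [1.4, -0.1, -0.1]
opening: 0.0746
```

Emit:
jog_arm(deltas=[{"tx": -0.06,"ty": 0.18,"tz": 0.05,"ax": 0,"ay": 0,"az": 0,"gripper": 1},{"tx": -0.06,"ty": 0.18,"tz": 0.05,"ax": 0,"ay": 0,"az": 0,"gripper": 1},{"tx": -0.06,"ty": 0.18,"tz": 0.03,"ax": 0,"ay": 0,"az": 0,"gripper": 1},{"tx": -0.06,"ty": 0.18,"tz": 0,"ax": 0,"ay": 0,"az": 0,"gripper": 1},{"tx": -0.06,"ty": 0.18,"tz": 0,"ax": 0,"ay": 0,"az": 0,"gripper": 1}])

```text
time: 8.7
ee_pos: [0.5965, 0.0331, 0.2499]
tool_rot: [0.0, 0.999, 0.054, 0.001]
wrist_force: [-0.2, 0.8, 0.4]
opening: 0.0946
```

Emit:
jog_arm(deltas=[{"tx": -0.03,"ty": 0.2,"tz": 0,"ax": 0,"ay": 0,"az": 0,"gripper": 1},{"tx": 0,"ty": 0.2,"tz": 0,"ax": 0,"ay": 0,"az": 0,"gripper": 1},{"tx": 0,"ty": 0.2,"tz": 0,"ax": 0,"ay": 0,"az": 0,"gripper": 1},{"tx": 0,"ty": 0.2,"tz": 0,"ax": 0,"ay": 0,"az": 0,"gripper": 1},{"tx": 0,"ty": 0.2,"tz": 0,"ax": 0,"ay": 0,"az": 0,"gripper": 1}])

```text
time: 9.12
ee_pos: [0.5906, 0.2336, 0.2491]
tool_rot: [0.0, 0.999, 0.054, 0.0]
wrist_force: [0.9, 0.7, 0.4]
opening: 0.0952
```

Emit:
jog_arm(deltas=[{"tx": 0,"ty": 0.2,"tz": 0,"ax": 0,"ay": 0,"az": 0,"gripper": 1},{"tx": 0,"ty": 0.2,"tz": 0,"ax": 0,"ay": 0,"az": 0,"gripper": 1},{"tx": 0,"ty": 0,"tz": 0,"ax": 0,"ay": 0,"az": 0,"gripper": 1},{"tx": 0,"ty": 0,"tz": 0,"ax": 0,"ay": 0,"az": 0,"gripper": 1},{"tx": 0,"ty": 0,"tz": 0,"ax": 0,"ay": 0,"az": 0,"gripper": 1}])

```text
time: 9.53
ee_pos: [0.5909, 0.3115, 0.2485]
tool_rot: [0.0, 0.999, 0.054, -0.0]
wrist_force: [-0.4, 0.0, 0.0]
opening: 0.0953
```

```bash
cat > snap.py <<'E'
import sys,pickle; from h import *; from rig import r
def snap(name):
    s=r.read_state();m=r.camera_model('wrist');im=r.capture('wrist');cv2.imwrite(f'pics/{name}.png',im[:,:,::-1]);pickle.dump(m,open(name+'.pkl','wb'));print(s['ee_pos'].round(4),s['tool_rot'].round(3),s['opening']);return m,im
def ring(m,im,guess,z=.075,w=34):
    # outer contour of a grey thing around guess: low-saturation, ring bright
    u,v=proj(m,guess)[0].round().astype(int); print('guess px',u,v)
    hsv=cv2.cvtColor(im,cv2.COLOR_RGB2HSV); y0,x0=max(v-w,0),max(u-w,0)
    p=cv2.GaussianBlur(im[y0:v+w,x0:u+w],(3,3),0)
    c=cv2.HoughCircles(cv2.cvtColor(p,cv2.COLOR_RGB2GRAY),cv2.HOUGH_GRADIENT_ALT,1.2,8,param1=120,param2=.6,minRadius=16,maxRadius=30)
    if c is None: print('none');return
    for a,b,q in c[0]: print('circle',a+x0,b+y0,q,plane(m,(a+x0,b+y0),z))
E
python3 - <<'E'
from snap import *
m,im=snap('w3'); ring(m,im,[.592,.317,.075]); ring(m,im,[.465,.377,.075])
E
```

```text
[0.5909 0.3115 0.2485] [ 0.     0.999  0.054 -0.   ] 0.09530510721072477
guess px 251 175
circle 248.20000076293945 171.0 21.778555 [0.59615512 0.32010824 0.075     ]
circle 250.5999984741211 160.20000076293945 22.52109 [0.60873024 0.31871316 0.075     ]
guess px 192 269
circle 189.20000076293945 268.5999984741211 19.639435 [0.46545894 0.38004189 0.075     ]
```

View pics/w3.png

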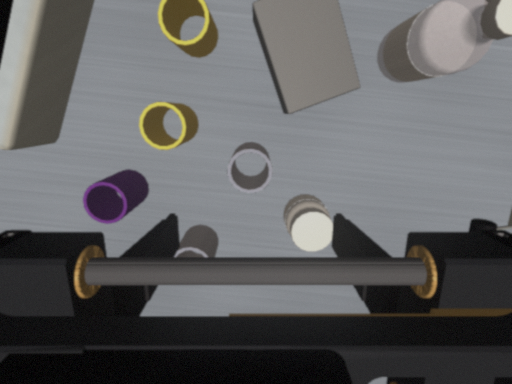

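The view shows sleeve A's rim at (250,171), clear of the tip box (corner at 288,112) and the jar (312,230). Now to grasp it.

Emit:
jog_arm(deltas=[{"tx": 0.015,"ty": 0.03,"tz": -0.15,"ax": 0,"ay": 0,"az": 0,"gripper": 1},{"tx": 0,"ty": 0,"tz": -0.15,"ax": 0,"ay": 0,"az": 0,"gripper": 1},{"tx": 0,"ty": 0,"tz": -0.15,"ax": 0,"ay": 0,"az": 0,"gripper": 1},{"tx": 0,"ty": 0,"tz": -0.08,"ax": 0,"ay": 0,"az": 0,"gripper": 1},{"tx": 0,"ty": 0,"tz": 0,"ax": 0,"ay": 0,"az": 0,"gripper": 1}])

```text
time: 10.0
ee_pos: [0.5915, 0.3146, 0.137]
tool_rot: [0.002, 0.999, 0.053, -0.004]
wrist_force: [-0.7, -0.2, 0.6]
opening: 0.0952
```

Emit:
jog_arm(deltas=[{"tx": 0,"ty": 0,"tz": 0,"ax": 0,"ay": 0,"az": 0,"gripper": 1},{"tx": 0,"ty": 0,"tz": 0,"ax": 0,"ay": 0,"az": 0,"gripper": 1},{"tx": 0,"ty": 0,"tz": 0,"ax": 0,"ay": 0,"az": 0,"gripper": 1}])

```text
time: 10.25
ee_pos: [0.5956, 0.3178, 0.1456]
tool_rot: [-0.001, 0.999, 0.054, 0.002]
wrist_force: [-0.4, -0.3, 0.3]
opening: 0.0949
```

Emit:
jog_arm(deltas=[{"tx": -0.005,"ty": 0,"tz": -0.12,"ax": 0,"ay": 0,"az": 0,"gripper": 1},{"tx": 0,"ty": 0,"tz": -0.12,"ax": 0,"ay": 0,"az": 0,"gripper": 1},{"tx": 0,"ty": 0,"tz": -0.12,"ax": 0,"ay": 0,"az": 0,"gripper": 1},{"tx": 0,"ty": 0,"tz": -0.11,"ax": 0,"ay": 0,"az": 0,"gripper": 1},{"tx": 0,"ty": 0,"tz": 0,"ax": 0,"ay": 0,"az": 0,"gripper": 1}])

```text
time: 10.67
ee_pos: [0.5908, 0.3166, 0.045]
tool_rot: [0.001, 0.999, 0.054, -0.003]
wrist_force: [-1.9, 0.2, -1.0]
opening: 0.0951
```

Emit:
jog_arm(deltas=[{"tx": 0,"ty": 0,"tz": 0,"ax": 0,"ay": 0,"az": 0,"gripper": 1},{"tx": 0,"ty": 0,"tz": 0,"ax": 0,"ay": 0,"az": 0,"gripper": 1},{"tx": 0,"ty": 0,"tz": 0,"ax": 0,"ay": 0,"az": 0,"gripper": -0.3},{"tx": 0,"ty": 0,"tz": 0,"ax": 0,"ay": 0,"az": 0,"gripper": -0.3},{"tx": 0,"ty": 0,"tz": 0,"ax": 0,"ay": 0,"az": 0,"gripper": -0.3}])

```text
time: 11.08
ee_pos: [0.5941, 0.3182, 0.0505]
tool_rot: [-0.001, 0.999, 0.054, 0.001]
wrist_force: [-0.4, -0.9, 0.2]
opening: 0.0803
```

Emit:
jog_arm(deltas=[{"tx": 0,"ty": 0,"tz": 0,"ax": 0,"ay": 0,"az": 0,"gripper": -0.3},{"tx": 0,"ty": 0,"tz": 0,"ax": 0,"ay": 0,"az": 0,"gripper": -0.3},{"tx": 0,"ty": 0,"tz": 0,"ax": 0,"ay": 0,"az": 0,"gripper": -0.3},{"tx": 0,"ty": 0,"tz": 0,"ax": 0,"ay": 0,"az": 0,"gripper": -0.3},{"tx": 0,"ty": 0,"tz": 0,"ax": 0,"ay": 0,"az": 0,"gripper": -0.3}])

```text
time: 11.5
ee_pos: [0.5931, 0.3178, 0.0486]
tool_rot: [-0.0, 0.999, 0.054, -0.0]
wrist_force: [0.6, -0.6, 1.1]
opening: 0.0521
```

Emit:
jog_arm(deltas=[{"tx": 0,"ty": 0,"tz": 0.2,"ax": 0,"ay": 0,"az": 0,"gripper": -1},{"tx": 0,"ty": 0,"tz": 0.2,"ax": 0,"ay": 0,"az": 0,"gripper": -1},{"tx": 0,"ty": 0,"tz": 0.2,"ax": 0,"ay": 0,"az": 0,"gripper": -1},{"tx": 0,"ty": 0,"tz": 0.2,"ax": 0,"ay": 0,"az": 0,"gripper": -1},{"tx": 0,"ty": 0,"tz": 0.2,"ax": 0,"ay": 0,"az": 0,"gripper": -1}])

```text
time: 11.92
ee_pos: [0.5925, 0.3175, 0.2498]
tool_rot: [0.0, 0.999, 0.054, -0.001]
wrist_force: [0.4, 0.0, -1.4]
opening: 0.0521
```

Emit:
jog_arm(deltas=[{"tx": -0.01,"ty": -0.2,"tz": 0,"ax": 0,"ay": 0,"az": 0,"gripper": -1},{"tx": -0.01,"ty": -0.2,"tz": 0,"ax": 0,"ay": 0,"az": 0,"gripper": -1},{"tx": -0.01,"ty": -0.2,"tz": 0,"ax": 0,"ay": 0,"az": 0,"gripper": -1},{"tx": -0.01,"ty": -0.2,"tz": 0,"ax": 0,"ay": 0,"az": 0,"gripper": -1},{"tx": -0.01,"ty": -0.2,"tz": 0,"ax": 0,"ay": 0,"az": 0,"gripper": -1}])

```text
time: 12.33
ee_pos: [0.5823, 0.1162, 0.2481]
tool_rot: [0.0, 0.999, 0.055, -0.0]
wrist_force: [1.1, -0.2, -1.4]
opening: 0.0522
```

Emit:
jog_arm(deltas=[{"tx": -0.01,"ty": -0.2,"tz": 0,"ax": 0,"ay": 0,"az": 0,"gripper": -1},{"tx": -0.01,"ty": -0.2,"tz": 0,"ax": 0,"ay": 0,"az": 0,"gripper": -1},{"tx": 0,"ty": -0.2,"tz": 0,"ax": 0,"ay": 0,"az": 0,"gripper": -1},{"tx": 0,"ty": -0.2,"tz": 0,"ax": 0,"ay": 0,"az": 0,"gripper": -1},{"tx": 0,"ty": -0.2,"tz": 0,"ax": 0,"ay": 0,"az": 0,"gripper": -1}])

```text
time: 12.75
ee_pos: [0.5784, -0.084, 0.2482]
tool_rot: [-0.0, 0.999, 0.054, -0.0]
wrist_force: [0.8, -0.2, -1.6]
opening: 0.0517
```

Emit:
jog_arm(deltas=[{"tx": 0,"ty": -0.2,"tz": 0,"ax": 0,"ay": 0,"az": 0,"gripper": -1},{"tx": 0,"ty": -0.17,"tz": 0,"ax": 0,"ay": 0,"az": 0,"gripper": -1},{"tx": 0,"ty": 0,"tz": -0.15,"ax": 0,"ay": 0,"az": 0,"gripper": -1},{"tx": 0,"ty": 0,"tz": -0.15,"ax": 0,"ay": 0,"az": 0,"gripper": -1},{"tx": 0,"ty": 0,"tz": -0.1,"ax": 0,"ay": 0,"az": 0,"gripper": -1}])

```text
time: 13.17
ee_pos: [0.5775, -0.1569, 0.1654]
tool_rot: [-0.001, 0.999, 0.053, -0.002]
wrist_force: [-0.7, 1.0, -2.4]
opening: 0.0518
```

Emit:
jog_arm(deltas=[{"tx": 0,"ty": 0,"tz": -0.08,"ax": 0,"ay": 0,"az": 0,"gripper": -1},{"tx": 0,"ty": 0,"tz": 0,"ax": 0,"ay": 0,"az": 0,"gripper": -1},{"tx": 0,"ty": 0,"tz": 0,"ax": 0,"ay": 0,"az": 0,"gripper": -1},{"tx": 0,"ty": 0,"tz": 0,"ax": 0,"ay": 0,"az": 0,"gripper": -1},{"tx": 0,"ty": 0,"tz": 0,"ax": 0,"ay": 0,"az": 0,"gripper": -1}])

```text
time: 13.58
ee_pos: [0.5802, -0.1565, 0.1547]
tool_rot: [0.001, 0.999, 0.054, 0.001]
wrist_force: [1.2, -0.2, -0.9]
opening: 0.0523
```

Position is good. Lowering to 0.080.

Emit:
jog_arm(deltas=[{"tx": -0.005,"ty": 0,"tz": -0.05,"ax": 0,"ay": 0,"az": 0,"gripper": -1},{"tx": 0,"ty": 0,"tz": -0.05,"ax": 0,"ay": 0,"az": 0,"gripper": -1},{"tx": 0,"ty": 0,"tz": -0.05,"ax": 0,"ay": 0,"az": 0,"gripper": -1},{"tx": 0,"ty": 0,"tz": -0.04,"ax": 0,"ay": 0,"az": 0,"gripper": -1},{"tx": 0,"ty": 0,"tz": -0.03,"ax": 0,"ay": 0,"az": 0,"gripper": -1}])

```text
time: 14.0
ee_pos: [0.5771, -0.1559, 0.1065]
tool_rot: [-0.001, 0.999, 0.054, -0.001]
wrist_force: [-0.4, 0.4, -1.8]
opening: 0.052
```

Emit:
jog_arm(deltas=[{"tx": 0,"ty": 0,"tz": -0.02,"ax": 0,"ay": 0,"az": 0,"gripper": -1},{"tx": 0,"ty": 0,"tz": 0,"ax": 0,"ay": 0,"az": 0,"gripper": -1},{"tx": 0,"ty": 0,"tz": 0,"ax": 0,"ay": 0,"az": 0,"gripper": -1}])

```text
time: 14.25
ee_pos: [0.578, -0.1562, 0.1044]
tool_rot: [-0.0, 0.999, 0.054, -0.0]
wrist_force: [-0.0, -1.7, -1.0]
opening: 0.0517
```

Emit:
jog_arm(deltas=[{"tx": 0,"ty": 0,"tz": -0.03,"ax": 0,"ay": 0,"az": 0,"gripper": -1},{"tx": 0,"ty": 0,"tz": -0.03,"ax": 0,"ay": 0,"az": 0,"gripper": -1},{"tx": 0,"ty": 0,"tz": -0.03,"ax": 0,"ay": 0,"az": 0,"gripper": -1},{"tx": 0,"ty": 0,"tz": -0.025,"ax": 0,"ay": 0,"az": 0,"gripper": -1},{"tx": 0,"ty": 0,"tz": 0,"ax": 0,"ay": 0,"az": 0,"gripper": -1}])

```text
time: 14.67
ee_pos: [0.577, -0.1559, 0.0798]
tool_rot: [-0.001, 0.999, 0.054, -0.001]
wrist_force: [-0.2, 0.2, -1.5]
opening: 0.0518
```

Emit:
jog_arm(deltas=[{"tx": 0,"ty": 0,"tz": 0,"ax": 0,"ay": 0,"az": 0,"gripper": -1},{"tx": 0,"ty": 0,"tz": 0,"ax": 0,"ay": 0,"az": 0,"gripper": 0.5},{"tx": 0,"ty": 0,"tz": 0,"ax": 0,"ay": 0,"az": 0,"gripper": 0.5},{"tx": 0,"ty": 0,"tz": 0,"ax": 0,"ay": 0,"az": 0,"gripper": 0.5},{"tx": 0,"ty": 0,"tz": 0,"ax": 0,"ay": 0,"az": 0,"gripper": 0.5}])

```text
time: 15.08
ee_pos: [0.5786, -0.1564, 0.0824]
tool_rot: [0.0, 0.999, 0.054, 0.001]
wrist_force: [-0.3, 0.1, 0.0]
opening: 0.0696
```

Emit:
jog_arm(deltas=[{"tx": 0,"ty": 0,"tz": 0,"ax": 0,"ay": 0,"az": 0,"gripper": 0.5},{"tx": 0,"ty": 0,"tz": 0.1,"ax": 0,"ay": 0,"az": 0,"gripper": 0.5},{"tx": 0,"ty": 0,"tz": 0.2,"ax": 0,"ay": 0,"az": 0,"gripper": 0.5},{"tx": 0,"ty": 0,"tz": 0.2,"ax": 0,"ay": 0,"az": 0,"gripper": 0.5},{"tx": 0,"ty": 0,"tz": 0.2,"ax": 0,"ay": 0,"az": 0,"gripper": 1}])

```text
time: 15.5
ee_pos: [0.5776, -0.156, 0.2229]
tool_rot: [-0.0, 0.999, 0.054, -0.0]
wrist_force: [1.5, -0.9, 0.1]
opening: 0.0739
```

Emit:
jog_arm(deltas=[{"tx": -0.04,"ty": 0.19,"tz": 0.05,"ax": 0,"ay": 0,"az": 0,"gripper": 1},{"tx": -0.04,"ty": 0.19,"tz": 0.05,"ax": 0,"ay": 0,"az": 0,"gripper": 1},{"tx": -0.04,"ty": 0.19,"tz": 0.03,"ax": 0,"ay": 0,"az": 0,"gripper": 1},{"tx": -0.04,"ty": 0.19,"tz": 0,"ax": 0,"ay": 0,"az": 0,"gripper": 1},{"tx": -0.04,"ty": 0.19,"tz": 0,"ax": 0,"ay": 0,"az": 0,"gripper": 1}])

```text
time: 15.92
ee_pos: [0.5378, 0.0352, 0.2489]
tool_rot: [0.0, 0.999, 0.054, 0.001]
wrist_force: [0.9, 0.8, 0.2]
opening: 0.0948
```

Emit:
jog_arm(deltas=[{"tx": -0.04,"ty": 0.19,"tz": 0,"ax": 0,"ay": 0,"az": 0,"gripper": 1},{"tx": -0.04,"ty": 0.19,"tz": 0,"ax": 0,"ay": 0,"az": 0,"gripper": 1},{"tx": -0.04,"ty": 0.19,"tz": 0,"ax": 0,"ay": 0,"az": 0,"gripper": 1},{"tx": -0.04,"ty": 0.19,"tz": 0,"ax": 0,"ay": 0,"az": 0,"gripper": 1},{"tx": -0.04,"ty": 0.19,"tz": 0,"ax": 0,"ay": 0,"az": 0,"gripper": 1}])

```text
time: 16.33
ee_pos: [0.4974, 0.2256, 0.2481]
tool_rot: [-0.0, 0.999, 0.054, 0.0]
wrist_force: [1.3, 0.6, 0.6]
opening: 0.0952
```

Emit:
jog_arm(deltas=[{"tx": -0.04,"ty": 0.19,"tz": 0,"ax": 0,"ay": 0,"az": 0,"gripper": 1},{"tx": -0.04,"ty": 0.19,"tz": 0,"ax": 0,"ay": 0,"az": 0,"gripper": 1},{"tx": -0.04,"ty": 0.19,"tz": 0,"ax": 0,"ay": 0,"az": 0,"gripper": 1},{"tx": -0.04,"ty": 0.17,"tz": 0,"ax": 0,"ay": 0,"az": 0,"gripper": 1},{"tx": 0,"ty": 0,"tz": 0,"ax": 0,"ay": 0,"az": 0,"gripper": 1}])

```text
time: 16.75
ee_pos: [0.4641, 0.3767, 0.2477]
tool_rot: [-0.001, 0.998, 0.057, -0.0]
wrist_force: [-1.4, -0.8, -0.4]
opening: 0.095
```

Emit:
jog_arm(deltas=[{"tx": 0,"ty": 0,"tz": 0,"ax": 0,"ay": 0,"az": 0,"gripper": 1},{"tx": 0,"ty": 0,"tz": 0,"ax": 0,"ay": 0,"az": 0,"gripper": 1},{"tx": 0,"ty": 0,"tz": 0,"ax": 0,"ay": 0,"az": 0,"gripper": 1}])

```text
time: 17.0
ee_pos: [0.4664, 0.3708, 0.2477]
tool_rot: [0.0, 0.999, 0.054, 0.0]
wrist_force: [0.1, 0.1, -1.5]
opening: 0.0953
```

```bash
python3 - <<'E'
from snap import *
m,im=snap('w4'); ring(m,im,[.466,.376,.075])
E
```

```text
[0.4664 0.3708 0.2477] [0.    0.999 0.054 0.   ] 0.09526543040732864
guess px 251 176
circle 248.20000076293945 173.20000076293945 21.971094 [0.46940707 0.37925366 0.075     ]
circle 249.4000015258789 161.20000076293945 20.308104 [0.4832013  0.37931953 0.075     ]
```

View pics/w4.png

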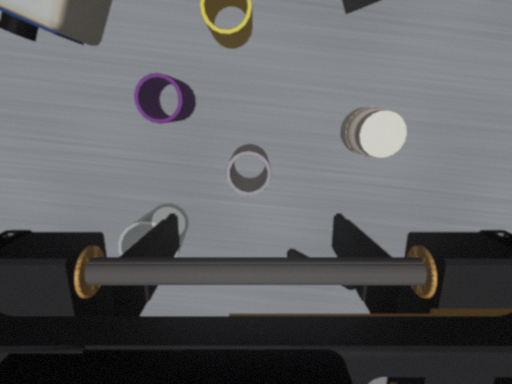

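The view shows sleeve B's rim at (249,173), free of its neighbours. The beaker is at (155,240).

Emit:
jog_arm(deltas=[{"tx": 0.005,"ty": 0.036,"tz": -0.15,"ax": 0,"ay": 0,"az": 0,"gripper": 1},{"tx": 0,"ty": 0,"tz": -0.15,"ax": 0,"ay": 0,"az": 0,"gripper": 1},{"tx": 0,"ty": 0,"tz": -0.15,"ax": 0,"ay": 0,"az": 0,"gripper": 1},{"tx": 0,"ty": 0,"tz": -0.06,"ax": 0,"ay": 0,"az": 0,"gripper": 1},{"tx": 0,"ty": 0,"tz": 0,"ax": 0,"ay": 0,"az": 0,"gripper": 1}])

```text
time: 17.47
ee_pos: [0.4654, 0.3765, 0.1415]
tool_rot: [0.002, 0.999, 0.053, -0.003]
wrist_force: [0.1, -0.5, 0.3]
opening: 0.0955
```

Emit:
jog_arm(deltas=[{"tx": 0,"ty": 0,"tz": 0,"ax": 0,"ay": 0,"az": 0,"gripper": 1},{"tx": 0,"ty": 0,"tz": 0,"ax": 0,"ay": 0,"az": 0,"gripper": 1},{"tx": 0,"ty": 0,"tz": 0,"ax": 0,"ay": 0,"az": 0,"gripper": 1}])

```text
time: 17.72
ee_pos: [0.4686, 0.3797, 0.1485]
tool_rot: [-0.001, 0.999, 0.054, 0.002]
wrist_force: [-0.0, -0.4, 0.7]
opening: 0.0952
```

Emit:
jog_arm(deltas=[{"tx": -0.004,"ty": -0.005,"tz": -0.12,"ax": 0,"ay": 0,"az": 0,"gripper": 1},{"tx": 0,"ty": 0,"tz": -0.12,"ax": 0,"ay": 0,"az": 0,"gripper": 1},{"tx": 0,"ty": 0,"tz": -0.12,"ax": 0,"ay": 0,"az": 0,"gripper": 1},{"tx": 0,"ty": 0,"tz": -0.12,"ax": 0,"ay": 0,"az": 0,"gripper": 1},{"tx": 0,"ty": 0,"tz": 0,"ax": 0,"ay": 0,"az": 0,"gripper": 1}])

```text
time: 18.13
ee_pos: [0.4641, 0.3764, 0.0461]
tool_rot: [0.002, 0.999, 0.054, -0.003]
wrist_force: [-1.7, -0.6, 0.1]
opening: 0.0947
```

Emit:
jog_arm(deltas=[{"tx": 0,"ty": 0,"tz": 0,"ax": 0,"ay": 0,"az": 0,"gripper": 1},{"tx": 0,"ty": 0,"tz": 0,"ax": 0,"ay": 0,"az": 0,"gripper": 1},{"tx": 0,"ty": 0,"tz": 0,"ax": 0,"ay": 0,"az": 0,"gripper": -0.3},{"tx": 0,"ty": 0,"tz": 0,"ax": 0,"ay": 0,"az": 0,"gripper": -0.3},{"tx": 0,"ty": 0,"tz": 0,"ax": 0,"ay": 0,"az": 0,"gripper": -0.3}])

```text
time: 18.55
ee_pos: [0.4672, 0.3786, 0.0515]
tool_rot: [-0.001, 0.999, 0.054, 0.001]
wrist_force: [-0.9, 0.5, -0.5]
opening: 0.0806
```

Emit:
jog_arm(deltas=[{"tx": 0,"ty": 0,"tz": 0,"ax": 0,"ay": 0,"az": 0,"gripper": -0.3},{"tx": 0,"ty": 0,"tz": 0,"ax": 0,"ay": 0,"az": 0,"gripper": -0.3},{"tx": 0,"ty": 0,"tz": 0,"ax": 0,"ay": 0,"az": 0,"gripper": -0.3},{"tx": 0,"ty": 0,"tz": 0,"ax": 0,"ay": 0,"az": 0,"gripper": -0.3},{"tx": 0,"ty": 0,"tz": 0,"ax": 0,"ay": 0,"az": 0,"gripper": -0.3}])

```text
time: 18.97
ee_pos: [0.4663, 0.3781, 0.0497]
tool_rot: [-0.0, 0.999, 0.054, -0.0]
wrist_force: [-0.1, 1.1, 1.2]
opening: 0.0523
```

Emit:
jog_arm(deltas=[{"tx": 0,"ty": 0,"tz": 0.2,"ax": 0,"ay": 0,"az": 0,"gripper": -1},{"tx": 0,"ty": 0,"tz": 0.2,"ax": 0,"ay": 0,"az": 0,"gripper": -1},{"tx": 0,"ty": 0,"tz": 0.2,"ax": 0,"ay": 0,"az": 0,"gripper": -1},{"tx": 0,"ty": 0,"tz": 0.2,"ax": 0,"ay": 0,"az": 0,"gripper": -1},{"tx": 0,"ty": 0,"tz": 0.2,"ax": 0,"ay": 0,"az": 0,"gripper": -1}])

```text
time: 19.38
ee_pos: [0.4657, 0.3776, 0.2509]
tool_rot: [0.0, 0.999, 0.054, -0.0]
wrist_force: [0.4, 0.1, -1.8]
opening: 0.0526
```

Emit:
jog_arm(deltas=[{"tx": 0.012,"ty": -0.2,"tz": 0,"ax": 0,"ay": 0,"az": 0,"gripper": -1},{"tx": 0.012,"ty": -0.2,"tz": 0,"ax": 0,"ay": 0,"az": 0,"gripper": -1},{"tx": 0.012,"ty": -0.2,"tz": 0,"ax": 0,"ay": 0,"az": 0,"gripper": -1},{"tx": 0.012,"ty": -0.2,"tz": 0,"ax": 0,"ay": 0,"az": 0,"gripper": -1},{"tx": 0.012,"ty": -0.2,"tz": 0,"ax": 0,"ay": 0,"az": 0,"gripper": -1}])

```text
time: 19.8
ee_pos: [0.4776, 0.1763, 0.2491]
tool_rot: [0.0, 0.999, 0.055, -0.0]
wrist_force: [0.6, 0.1, -1.5]
opening: 0.0522
```

Emit:
jog_arm(deltas=[{"tx": 0.012,"ty": -0.2,"tz": 0,"ax": 0,"ay": 0,"az": 0,"gripper": -1},{"tx": 0.012,"ty": -0.2,"tz": 0,"ax": 0,"ay": 0,"az": 0,"gripper": -1},{"tx": 0.012,"ty": -0.2,"tz": 0,"ax": 0,"ay": 0,"az": 0,"gripper": -1},{"tx": 0.012,"ty": -0.2,"tz": 0,"ax": 0,"ay": 0,"az": 0,"gripper": -1},{"tx": 0.012,"ty": -0.2,"tz": 0,"ax": 0,"ay": 0,"az": 0,"gripper": -1}])

```text
time: 20.22
ee_pos: [0.4896, -0.0239, 0.2493]
tool_rot: [-0.0, 0.999, 0.054, -0.0]
wrist_force: [0.6, 0.5, -1.0]
opening: 0.0524
```

Emit:
jog_arm(deltas=[{"tx": 0.02,"ty": -0.2,"tz": 0,"ax": 0,"ay": 0,"az": 0,"gripper": -1},{"tx": 0.015,"ty": -0.2,"tz": 0,"ax": 0,"ay": 0,"az": 0,"gripper": -1},{"tx": 0.01,"ty": -0.2,"tz": 0,"ax": 0,"ay": 0,"az": 0,"gripper": -1},{"tx": 0,"ty": -0.11,"tz": 0,"ax": 0,"ay": 0,"az": 0,"gripper": -1},{"tx": 0,"ty": 0,"tz": 0,"ax": 0,"ay": 0,"az": 0,"gripper": -1}])

```text
time: 20.63
ee_pos: [0.4986, -0.168, 0.2489]
tool_rot: [0.0, 0.999, 0.052, -0.001]
wrist_force: [-0.8, 1.1, -2.1]
opening: 0.0525
```

Emit:
jog_arm(deltas=[{"tx": 0,"ty": 0,"tz": -0.13,"ax": 0,"ay": 0,"az": 0,"gripper": -1},{"tx": 0,"ty": 0,"tz": -0.13,"ax": 0,"ay": 0,"az": 0,"gripper": -1},{"tx": 0,"ty": 0,"tz": -0.13,"ax": 0,"ay": 0,"az": 0,"gripper": -1},{"tx": 0,"ty": 0,"tz": -0.08,"ax": 0,"ay": 0,"az": 0,"gripper": -1},{"tx": 0,"ty": 0,"tz": 0,"ax": 0,"ay": 0,"az": 0,"gripper": -1}])

```text
time: 21.05
ee_pos: [0.4961, -0.1621, 0.1503]
tool_rot: [-0.002, 0.999, 0.054, -0.004]
wrist_force: [-1.2, 1.3, -1.9]
opening: 0.0527
```

Emit:
jog_arm(deltas=[{"tx": 0,"ty": 0,"tz": 0,"ax": 0,"ay": 0,"az": 0,"gripper": -1},{"tx": 0,"ty": 0,"tz": 0,"ax": 0,"ay": 0,"az": 0,"gripper": -1},{"tx": 0,"ty": 0,"tz": 0,"ax": 0,"ay": 0,"az": 0,"gripper": -1}])

```text
time: 21.3
ee_pos: [0.5005, -0.1642, 0.1577]
tool_rot: [0.001, 0.999, 0.054, 0.002]
wrist_force: [0.3, -0.2, -1.6]
opening: 0.0522
```

Emit:
jog_arm(deltas=[{"tx": -0.006,"ty": -0.003,"tz": -0.06,"ax": 0,"ay": 0,"az": 0,"gripper": -1},{"tx": 0,"ty": 0,"tz": -0.05,"ax": 0,"ay": 0,"az": 0,"gripper": -1},{"tx": 0,"ty": 0,"tz": -0.05,"ax": 0,"ay": 0,"az": 0,"gripper": -1},{"tx": 0,"ty": 0,"tz": -0.05,"ax": 0,"ay": 0,"az": 0,"gripper": -1},{"tx": 0,"ty": 0,"tz": -0.03,"ax": 0,"ay": 0,"az": 0,"gripper": -1}])

```text
time: 21.72
ee_pos: [0.497, -0.1642, 0.1053]
tool_rot: [-0.001, 0.999, 0.054, -0.001]
wrist_force: [-1.3, 0.0, -2.5]
opening: 0.0523
```

Emit:
jog_arm(deltas=[{"tx": 0,"ty": 0,"tz": -0.02,"ax": 0,"ay": 0,"az": 0,"gripper": -1},{"tx": 0,"ty": 0,"tz": 0,"ax": 0,"ay": 0,"az": 0,"gripper": -1},{"tx": 0,"ty": 0,"tz": 0,"ax": 0,"ay": 0,"az": 0,"gripper": -1}])

```text
time: 21.97
ee_pos: [0.498, -0.1646, 0.1034]
tool_rot: [-0.0, 0.999, 0.054, -0.0]
wrist_force: [-0.6, 0.6, -0.9]
opening: 0.0522
```

Emit:
jog_arm(deltas=[{"tx": 0,"ty": 0,"tz": -0.03,"ax": 0,"ay": 0,"az": 0,"gripper": -1},{"tx": 0,"ty": 0,"tz": -0.03,"ax": 0,"ay": 0,"az": 0,"gripper": -1},{"tx": 0,"ty": 0,"tz": -0.03,"ax": 0,"ay": 0,"az": 0,"gripper": -1},{"tx": 0,"ty": 0,"tz": -0.02,"ax": 0,"ay": 0,"az": 0,"gripper": -1},{"tx": 0,"ty": 0,"tz": 0,"ax": 0,"ay": 0,"az": 0,"gripper": -1}])

```text
time: 22.38
ee_pos: [0.4972, -0.1642, 0.0802]
tool_rot: [-0.001, 0.999, 0.054, -0.001]
wrist_force: [-0.6, -0.4, -2.0]
opening: 0.0523
```

Emit:
jog_arm(deltas=[{"tx": 0,"ty": 0,"tz": 0,"ax": 0,"ay": 0,"az": 0,"gripper": -1},{"tx": 0,"ty": 0,"tz": 0,"ax": 0,"ay": 0,"az": 0,"gripper": 0.5},{"tx": 0,"ty": 0,"tz": 0,"ax": 0,"ay": 0,"az": 0,"gripper": 0.5},{"tx": 0,"ty": 0,"tz": 0,"ax": 0,"ay": 0,"az": 0,"gripper": 0.5},{"tx": 0,"ty": 0,"tz": 0,"ax": 0,"ay": 0,"az": 0,"gripper": 0.5}])

```text
time: 22.8
ee_pos: [0.4985, -0.1648, 0.0823]
tool_rot: [0.0, 0.999, 0.054, 0.001]
wrist_force: [0.5, 0.0, -0.2]
opening: 0.0702
```

Emit:
jog_arm(deltas=[{"tx": 0,"ty": 0,"tz": 0,"ax": 0,"ay": 0,"az": 0,"gripper": 0.5},{"tx": 0,"ty": 0,"tz": 0.1,"ax": 0,"ay": 0,"az": 0,"gripper": 0.5},{"tx": 0,"ty": 0,"tz": 0.2,"ax": 0,"ay": 0,"az": 0,"gripper": 0.5},{"tx": 0,"ty": 0,"tz": 0.2,"ax": 0,"ay": 0,"az": 0,"gripper": 0.5},{"tx": 0,"ty": 0,"tz": 0.2,"ax": 0,"ay": 0,"az": 0,"gripper": 0.5}])

```text
time: 23.22
ee_pos: [0.4976, -0.1644, 0.2229]
tool_rot: [-0.0, 0.999, 0.054, -0.0]
wrist_force: [0.8, 0.2, 0.3]
opening: 0.0711
```

Emit:
jog_arm(deltas=[{"tx": -0.13,"ty": 0.08,"tz": 0.1,"ax": 0,"ay": 0,"az": 0,"gripper": -1},{"tx": -0.13,"ty": 0.08,"tz": 0.1,"ax": 0,"ay": 0,"az": 0,"gripper": -1},{"tx": -0.13,"ty": 0.08,"tz": 0.1,"ax": 0,"ay": 0,"az": 0,"gripper": -1},{"tx": -0.13,"ty": 0.08,"tz": 0,"ax": 0,"ay": 0,"az": 0,"gripper": -1},{"tx": -0.13,"ty": 0.08,"tz": 0,"ax": 0,"ay": 0,"az": 0,"gripper": -1}])

```text
time: 23.63
ee_pos: [0.3676, -0.0843, 0.2837]
tool_rot: [0.001, 0.999, 0.054, 0.002]
wrist_force: [0.0, 1.1, 0.1]
opening: 0.0433
```

```bash
python3 - <<'E'
from h import *; from rig import r
for n in ("side","top"):
    im=r.capture(n); cv2.imwrite(f"pics/{n}1.png",im[:,:,::-1])
a=cv2.imread("pics/side1.png");b=cv2.imread("pics/top1.png")
cv2.imwrite('pics/c4.png',np.hstack([cv2.resize(a[60:225,205:350],None,fx=3,fy=3,interpolation=cv2.INTER_CUBIC)[:360],cv2.resize(b[130:250,270:390],None,fx=3,fy=3,interpolation=cv2.INTER_CUBIC)]))
E
```

```text
(no output)
```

View pics/c4.png

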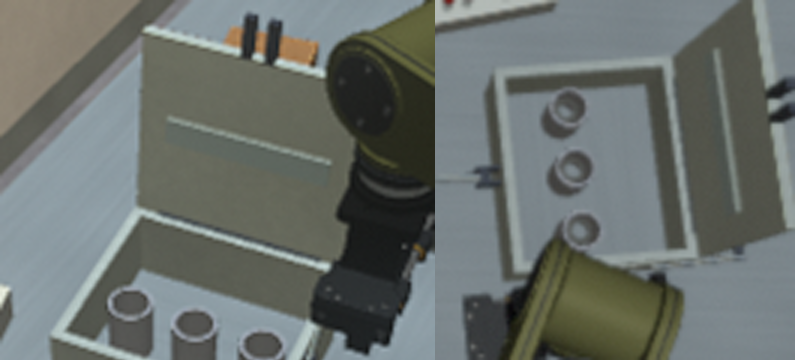

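All three sleeves stand on their posts at the same height, with rims in the top crop at (567,108), (574,170) and (581,230). Next I turn the tool half round so the camera faces away from the lid, with the fingers shut.

Emit:
jog_arm(deltas=[{"tx": 0,"ty": 0,"tz": 0,"ax": 0,"ay": 0,"az": 0.158,"gripper": -1},{"tx": 0,"ty": 0,"tz": 0,"ax": 0,"ay": 0,"az": 0.158,"gripper": -1},{"tx": 0,"ty": 0,"tz": 0,"ax": 0,"ay": 0,"az": 0.158,"gripper": -1},{"tx": 0,"ty": 0,"tz": 0,"ax": 0,"ay": 0,"az": 0.158,"gripper": -1},{"tx": 0,"ty": 0,"tz": 0,"ax": 0,"ay": 0,"az": 0.158,"gripper": -1}])

```text
time: 24.15
ee_pos: [0.3686, -0.085, 0.2816]
tool_rot: [0.0, 0.933, 0.359, 0.0]
wrist_force: [0.1, -0.3, -0.2]
opening: 0.003
```

Emit:
jog_arm(deltas=[{"tx": 0,"ty": 0,"tz": 0,"ax": 0,"ay": 0,"az": 0.158,"gripper": -1},{"tx": 0,"ty": 0,"tz": 0,"ax": 0,"ay": 0,"az": 0.158,"gripper": -1},{"tx": 0,"ty": 0,"tz": 0,"ax": 0,"ay": 0,"az": 0.158,"gripper": -1},{"tx": 0,"ty": 0,"tz": 0,"ax": 0,"ay": 0,"az": 0.158,"gripper": -1},{"tx": 0,"ty": 0,"tz": 0,"ax": 0,"ay": 0,"az": 0.158,"gripper": -1}])

```text
time: 24.57
ee_pos: [0.3686, -0.085, 0.2815]
tool_rot: [-0.0, 0.779, 0.627, -0.0]
wrist_force: [-0.2, -0.1, 0.0]
opening: 0.0004
```

Emit:
jog_arm(deltas=[{"tx": 0,"ty": 0,"tz": 0,"ax": 0,"ay": 0,"az": 0.158,"gripper": -1},{"tx": 0,"ty": 0,"tz": 0,"ax": 0,"ay": 0,"az": 0.158,"gripper": -1},{"tx": 0,"ty": 0,"tz": 0,"ax": 0,"ay": 0,"az": 0.158,"gripper": -1},{"tx": 0,"ty": 0,"tz": 0,"ax": 0,"ay": 0,"az": 0.158,"gripper": -1},{"tx": 0,"ty": 0,"tz": 0,"ax": 0,"ay": 0,"az": 0.158,"gripper": -1}])

```text
time: 24.98
ee_pos: [0.3686, -0.085, 0.2815]
tool_rot: [-0.0, 0.55, 0.835, -0.0]
wrist_force: [-0.6, -0.4, -0.1]
opening: 0.0006
```

Emit:
jog_arm(deltas=[{"tx": 0,"ty": 0,"tz": 0,"ax": 0,"ay": 0,"az": 0.158,"gripper": -1},{"tx": 0,"ty": 0,"tz": 0,"ax": 0,"ay": 0,"az": 0.158,"gripper": -1},{"tx": 0,"ty": 0,"tz": 0,"ax": 0,"ay": 0,"az": 0.158,"gripper": -1},{"tx": 0,"ty": 0,"tz": 0,"ax": 0,"ay": 0,"az": 0.158,"gripper": -1},{"tx": 0,"ty": 0,"tz": 0,"ax": 0,"ay": 0,"az": 0.158,"gripper": -1}])

```text
time: 25.4
ee_pos: [0.3686, -0.085, 0.2815]
tool_rot: [-0.0, 0.269, 0.963, -0.0]
wrist_force: [-0.5, 0.1, 0.5]
opening: 0.0001
```

Emit:
jog_arm(deltas=[{"tx": 0,"ty": 0,"tz": 0,"ax": 0,"ay": 0,"az": 0.158,"gripper": -1},{"tx": 0,"ty": 0,"tz": 0,"ax": 0,"ay": 0,"az": 0.158,"gripper": -1},{"tx": 0,"ty": 0,"tz": 0,"ax": 0,"ay": 0,"az": 0.158,"gripper": -1},{"tx": 0,"ty": 0,"tz": 0,"ax": 0,"ay": 0,"az": 0.158,"gripper": -1},{"tx": 0,"ty": 0,"tz": 0,"ax": 0,"ay": 0,"az": 0.158,"gripper": -1}])

```text
time: 25.82
ee_pos: [0.3686, -0.085, 0.2815]
tool_rot: [-0.0, -0.038, 0.999, -0.0]
wrist_force: [0.0, 0.6, 0.8]
opening: 0.0006
```

Emit:
jog_arm(deltas=[{"tx": 0.06,"ty": -0.15,"tz": 0,"ax": 0,"ay": 0,"az": 0.05,"gripper": -1},{"tx": 0.06,"ty": -0.15,"tz": 0,"ax": 0,"ay": 0,"az": 0,"gripper": -1},{"tx": 0.06,"ty": -0.15,"tz": 0,"ax": 0,"ay": 0,"az": 0,"gripper": -1},{"tx": 0,"ty": -0.15,"tz": 0,"ax": 0,"ay": 0,"az": 0,"gripper": -1},{"tx": 0,"ty": -0.15,"tz": 0,"ax": 0,"ay": 0,"az": 0,"gripper": -1}])

```text
time: 26.23
ee_pos: [0.4048, -0.2366, 0.2812]
tool_rot: [-0.0, -0.054, 0.999, 0.0]
wrist_force: [0.5, 0.5, 0.6]
opening: 0.0004
```

Emit:
jog_arm(deltas=[{"tx": 0,"ty": 0,"tz": 0,"ax": 0,"ay": 0,"az": 0,"gripper": -1},{"tx": 0,"ty": 0,"tz": 0,"ax": 0,"ay": 0,"az": 0,"gripper": -1},{"tx": 0,"ty": 0,"tz": 0,"ax": 0,"ay": 0,"az": 0,"gripper": -1},{"tx": 0,"ty": 0,"tz": 0,"ax": 0,"ay": 0,"az": 0,"gripper": -1}])

```text
time: 26.57
ee_pos: [0.4043, -0.234, 0.2815]
tool_rot: [0.0, -0.055, 0.999, 0.0]
wrist_force: [-0.4, 0.4, 0.2]
opening: 0.0005
```

Emit:
jog_arm(deltas=[{"tx": -0.008,"ty": -0.01,"tz": -0.12,"ax": 0,"ay": 0,"az": 0,"gripper": -1},{"tx": 0,"ty": 0,"tz": -0.12,"ax": 0,"ay": 0,"az": 0,"gripper": -1},{"tx": 0,"ty": 0,"tz": -0.08,"ax": 0,"ay": 0,"az": 0,"gripper": -1},{"tx": 0,"ty": 0,"tz": 0,"ax": 0,"ay": 0,"az": 0,"gripper": -1},{"tx": 0,"ty": 0,"tz": 0,"ax": 0,"ay": 0,"az": 0,"gripper": -1}])

```text
time: 26.98
ee_pos: [0.4023, -0.2355, 0.2172]
tool_rot: [-0.0, -0.055, 0.998, 0.0]
wrist_force: [0.1, 0.3, 1.1]
opening: 0.0004
```

Emit:
jog_arm(deltas=[{"tx": 0,"ty": 0,"tz": 0,"ax": 0,"ay": 0,"az": 0,"gripper": -1},{"tx": 0,"ty": 0,"tz": -0.02,"ax": 0,"ay": 0,"az": 0,"gripper": -1},{"tx": 0,"ty": 0,"tz": -0.02,"ax": 0,"ay": 0,"az": 0,"gripper": -1},{"tx": 0,"ty": 0,"tz": 0,"ax": 0,"ay": 0,"az": 0,"gripper": -1},{"tx": 0,"ty": 0,"tz": 0,"ax": 0,"ay": 0,"az": 0,"gripper": -1}])

```text
time: 27.4
ee_pos: [0.4025, -0.2366, 0.2097]
tool_rot: [0.0, -0.054, 0.999, -0.0]
wrist_force: [-0.4, 0.4, 0.2]
opening: 0.0004
```

Emit:
jog_arm(deltas=[{"tx": 0,"ty": 0,"tz": -0.02,"ax": 0,"ay": 0,"az": 0,"gripper": -1},{"tx": 0.001,"ty": -0.01,"tz": -0.015,"ax": 0,"ay": 0,"az": 0,"gripper": -1},{"tx": 0.001,"ty": -0.01,"tz": -0.01,"ax": 0,"ay": 0,"az": 0,"gripper": -1},{"tx": 0,"ty": 0,"tz": 0,"ax": 0,"ay": 0,"az": 0,"gripper": -1}])

```text
time: 27.73
ee_pos: [0.403, -0.2407, 0.2006]
tool_rot: [0.0, -0.054, 0.999, 0.0]
wrist_force: [0.2, 0.6, 0.3]
opening: 0.0005
```

Emit:
jog_arm(deltas=[{"tx": 0.001,"ty": -0.01,"tz": -0.01,"ax": 0,"ay": 0,"az": 0,"gripper": -1},{"tx": 0.001,"ty": -0.01,"tz": -0.01,"ax": 0,"ay": 0,"az": 0,"gripper": -1},{"tx": 0.001,"ty": -0.01,"tz": -0.01,"ax": 0,"ay": 0,"az": 0,"gripper": -1},{"tx": 0,"ty": 0,"tz": 0,"ax": 0,"ay": 0,"az": 0,"gripper": -1}])

```text
time: 28.07
ee_pos: [0.4037, -0.247, 0.1943]
tool_rot: [0.0, -0.054, 0.999, -0.0]
wrist_force: [0.5, 0.2, 0.9]
opening: 0.0003
```

```bash
python3 - <<'E'
from h import *; from rig import r
im=r.capture("side")[:,:,::-1]; cv2.imwrite('pics/s2.png',im)
b=r.capture("top")[:,:,::-1]; cv2.imwrite('pics/t2.png',b)
S=r.camera_model('side');T=r.camera_model('top')
p=[[.4037,-.247,.180],[.4164,-.2381,.1802]];print(proj(S,p),proj(T,p))
cv2.imwrite('pics/c5.png',np.hstack([cv2.resize(im[95:215,270:370],None,fx=4,fy=4,interpolation=cv2.INTER_CUBIC),cv2.resize(b[180:270,305:400],(400,480),interpolation=cv2.INTER_CUBIC)]))
E
```

```text
[[331.97246329 153.50588436]
 [327.20400848 153.76262763]] [[346.98188098 230.23731481]
 [344.43077304 226.562454  ]]
```

View pics/c5.png

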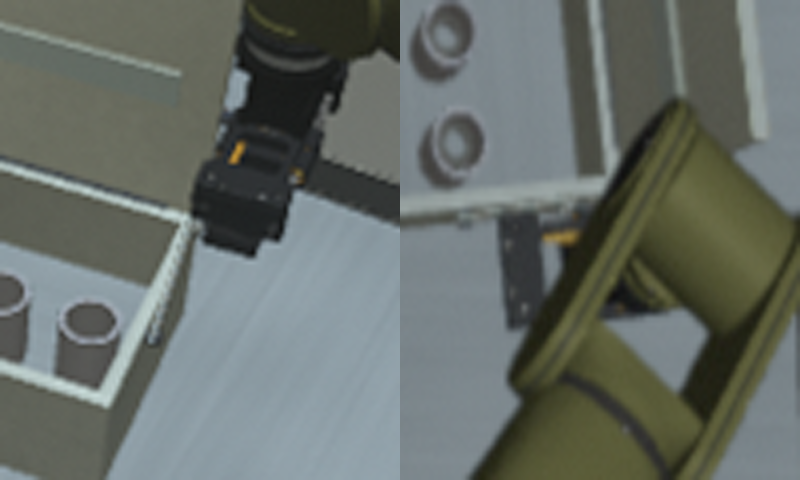

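The arm hides the pad in both views (gripper body in the left half at (250,200)). Force still reads about zero, so I'll go on along the arc in small steps.

Emit:
jog_arm(deltas=[{"tx": 0.001,"ty": -0.01,"tz": -0.01,"ax": 0,"ay": 0,"az": 0,"gripper": -1},{"tx": 0.001,"ty": -0.01,"tz": -0.01,"ax": 0,"ay": 0,"az": 0,"gripper": -1},{"tx": 0,"ty": 0,"tz": 0,"ax": 0,"ay": 0,"az": 0,"gripper": -1}])

```text
time: 28.42
ee_pos: [0.4039, -0.2509, 0.1902]
tool_rot: [-0.0, -0.054, 0.999, -0.0]
wrist_force: [0.8, 0.6, 0.2]
opening: 0.0003
```

```bash
python3 - <<'E'
from snap import *
m,im=snap('w5'); print(r.read_state()['wrist_force'],proj(m,[[.4047,-.251,.176],[.4164,-.2381,.1802],[.395,-.240,.180]]))
E
```

```text
[ 0.4039 -0.2509  0.1902] [-0.    -0.054  0.999 -0.   ] 0.0003330949893982439
[0.42272353 1.34568321 1.19398371] [[254.67832465 231.13591152]
 [273.44530654 253.51872981]
 [274.75113931 220.65783186]]
```

View pics/w5.png

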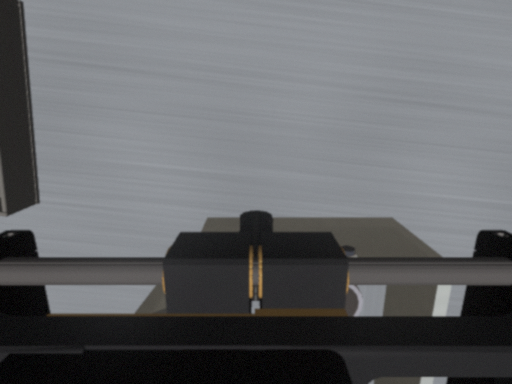

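The pad's outer end is at (256,218), right under the fingertips, so the pad has already travelled about 17 mm with them. Continuing along the arc.

Emit:
jog_arm(deltas=[{"tx": 0.001,"ty": -0.01,"tz": -0.014,"ax": 0,"ay": 0,"az": 0,"gripper": -1},{"tx": 0.001,"ty": -0.01,"tz": -0.014,"ax": 0,"ay": 0,"az": 0,"gripper": -1},{"tx": 0.001,"ty": -0.01,"tz": -0.016,"ax": 0,"ay": 0,"az": 0,"gripper": -1},{"tx": 0,"ty": 0,"tz": 0,"ax": 0,"ay": 0,"az": 0,"gripper": -1}])

```text
time: 28.8
ee_pos: [0.4045, -0.2573, 0.1818]
tool_rot: [-0.0, -0.054, 0.999, -0.0]
wrist_force: [-1.3, 0.0, 1.5]
opening: 0.0003
```

Emit:
jog_arm(deltas=[{"tx": 0.001,"ty": -0.01,"tz": -0.016,"ax": 0,"ay": 0,"az": 0,"gripper": -1},{"tx": 0.001,"ty": -0.01,"tz": -0.018,"ax": 0,"ay": 0,"az": 0,"gripper": -1},{"tx": 0.001,"ty": -0.01,"tz": -0.018,"ax": 0,"ay": 0,"az": 0,"gripper": -1},{"tx": 0,"ty": 0,"tz": 0,"ax": 0,"ay": 0,"az": 0,"gripper": -1}])

```text
time: 29.13
ee_pos: [0.4052, -0.263, 0.1719]
tool_rot: [0.0, -0.054, 0.999, -0.0]
wrist_force: [-1.3, 2.2, 5.5]
opening: 0.0003
```

```bash
python3 - <<'E'
from snap import *
m,im=snap('w6')
# pad end: topmost dark pixel near column 256
g=cv2.cvtColor(im,cv2.COLOR_RGB2GRAY)
for u in (246,251,256,261,266): print(u,np.nonzero(g[150:240,u]<45)[0][:1]+150)
row=np.nonzero((g[226,180:340]<45))[0]+180; print(row.min(),row.max()); print(im[226,200:320:8].tolist())
E
```

```text
[ 0.4052 -0.263   0.1719] [ 0.    -0.054  0.999 -0.   ] 0.000284763585626741
246 [215]
251 [213]
256 [212]
261 [212]
266 [212]
242 275
[[140, 143, 148], [135, 139, 143], [81, 80, 74], [84, 81, 75], [82, 79, 74], [70, 67, 63], [27, 29, 29], [22, 24, 26], [26, 28, 28], [34, 33, 34], [84, 81, 74], [81, 80, 73], [83, 80, 73], [81, 78, 72], [82, 80, 73]]
```

The pad followed about 40 mm along its circle, with a 5.5 N reaction. I'll back off upwards and check.

Emit:
jog_arm(deltas=[{"tx": -0.02,"ty": 0,"tz": 0.05,"ax": 0,"ay": 0,"az": 0,"gripper": -1},{"tx": -0.1,"ty": -0.05,"tz": 0.15,"ax": 0,"ay": 0,"az": 0,"gripper": -1},{"tx": -0.1,"ty": -0.15,"tz": 0.15,"ax": 0,"ay": 0,"az": 0,"gripper": -1},{"tx": -0.05,"ty": -0.18,"tz": 0.1,"ax": 0,"ay": 0,"az": 0,"gripper": -1},{"tx": 0,"ty": -0.18,"tz": 0.1,"ax": 0,"ay": 0,"az": 0,"gripper": -1}])

```text
time: 29.6
ee_pos: [0.3518, -0.3717, 0.2795]
tool_rot: [0.0, -0.054, 0.999, -0.001]
wrist_force: [1.5, 0.6, 0.0]
opening: 0.0005
```

Emit:
jog_arm(deltas=[{"tx": 0,"ty": -0.2,"tz": 0.05,"ax": 0,"ay": 0,"az": 0,"gripper": -1},{"tx": 0,"ty": -0.15,"tz": 0.05,"ax": 0,"ay": 0,"az": 0,"gripper": -1},{"tx": 0,"ty": -0.15,"tz": 0.05,"ax": 0,"ay": 0,"az": 0,"gripper": -1},{"tx": 0,"ty": 0,"tz": 0,"ax": 0,"ay": 0,"az": 0,"gripper": -1},{"tx": 0,"ty": 0,"tz": 0,"ax": 0,"ay": 0,"az": 0,"gripper": -1}])

```text
time: 30.02
ee_pos: [0.3528, -0.4718, 0.3076]
tool_rot: [-0.0, -0.053, 0.999, 0.0]
wrist_force: [0.0, 0.6, -0.3]
opening: 0.0003
```

```bash
python3 - <<'E'
from h import *; from rig import r
im=r.capture("side")[:,:,::-1]; cv2.imwrite('pics/s3.png',im)
b=r.capture("top")[:,:,::-1]; cv2.imwrite('pics/t3.png',b)
cv2.imwrite('pics/c6.png',np.hstack([cv2.resize(im[60:220,215:355],None,fx=3,fy=3,interpolation=cv2.INTER_CUBIC),cv2.resize(b[120:240,270:395],(500,480),interpolation=cv2.INTER_CUBIC)])[:, :800])
print(r.read_state()['ee_pos'])
E
```

```text
[ 0.35314962 -0.46989139  0.30688605]
```

View pics/c6.png

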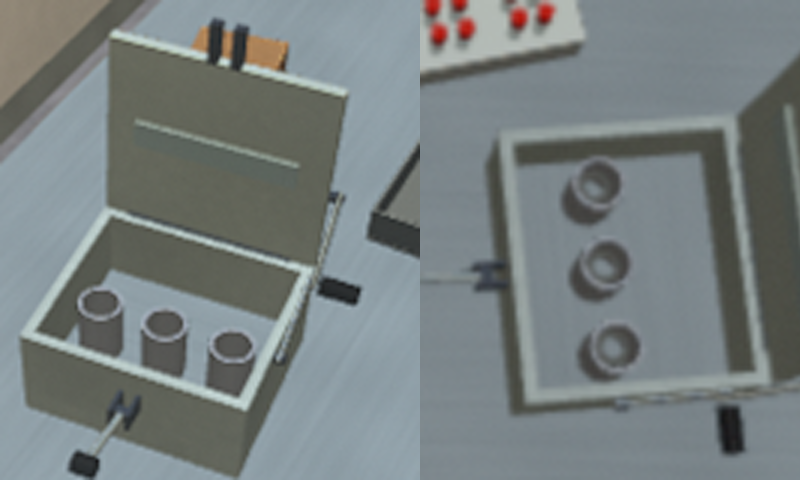

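The pad is now at (339,291) in the left half and (731,431) in the right half, so it has moved only a little. I'll triangulate it.

```bash
python3 - <<'E'
from h import *; from rig import r
S=r.camera_model('side');T=r.camera_model('top')
def pad(sf,tf):
    o=[]
    for f,(x0,x1,y0,y1) in ((sf,(312,345,140,175)),(tf,(330,362,212,245))):
        g=cv2.imread(f,0)[y0:y1,x0:x1]; n,l,st,c=cv2.connectedComponentsWithStats((g<60).astype(np.uint8)); i=1+np.argmax(st[1:,4]); o.append(c[i]+[x0,y0]); 
    p=tri([(S,o[0]),(T,o[1])]); d=p[:2]-[.5818,-.1763]; c,s=np.cos(.1063),np.sin(.1063)
    print(o,p,'chest',c*d[0]+s*d[1],-s*d[0]+c*d[1])
pad('pics/side0.png','pics/top0.png');pad('pics/s3.png','pics/t3.png')
# lid top corner / lid edge in side: free near corner
E
```

```text
[array([327.25974026, 153.62337662]), array([344.35, 226.75])] [ 0.41582878 -0.23732576  0.18169737] chest -0.1715092232477344 -0.043071769248237496
[array([327.66666667, 156.47222222]), array([347.28070175, 227.0877193 ])] [ 0.41791713 -0.25634989  0.15128673] chest -0.17145111174503697 -0.06221008857124436
```

The pad travelled about 36 mm on its circle (now at chest y −62 mm, z 151 mm), so the stay is broken well past straight with the lid still up. Now a table for the lid push, at x'=+75 mm to stay clear of the lug.

```bash
python3 - <<'E'
import numpy as np
c,s=np.cos(.1063),np.sin(.1063)
W=lambda x,y,z:np.array([.5818+c*x-s*y,-.1763+s*x+c*y,z])
print('hover',W(.075,-.22,.33))
prev=None
for f in [95,90,85,80,75,70,65,60,55,50,45,40,35,30,25,20,15,10,5,2,0,-1]:
    a=np.radians(f);d=.19
    p=W(.075,-.115+d*np.cos(a)-.014*np.sin(a)-.012,.12+d*np.sin(a)+.014*np.cos(a)+.014)
    print(f,p.round(4),(None if prev is None else ((p-prev)/.2).round(3)));prev=p
E
```

```text
hover [ 0.67971864 -0.38710071  0.33      ]
95 [ 0.6731 -0.325   0.3221] None
90 [ 0.6713 -0.3085  0.324 ] [-0.009  0.082  0.01 ]
85 [ 0.6696 -0.292   0.3245] [-0.009  0.083  0.002]
80 [ 0.6678 -0.2755  0.3235] [-0.009  0.082 -0.005]
75 [ 0.6661 -0.2592  0.3211] [-0.009  0.082 -0.012]
70 [ 0.6644 -0.2431  0.3173] [-0.009  0.08  -0.019]
65 [ 0.6627 -0.2274  0.3121] [-0.008  0.078 -0.026]
60 [ 0.6611 -0.2122  0.3055] [-0.008  0.076 -0.033]
55 [ 0.6595 -0.1977  0.2977] [-0.008  0.073 -0.039]
50 [ 0.658  -0.1838  0.2885] [-0.007  0.069 -0.046]
45 [ 0.6566 -0.1709  0.2782] [-0.007  0.065 -0.051]
40 [ 0.6554 -0.1588  0.2669] [-0.006  0.06  -0.057]
35 [ 0.6542 -0.1479  0.2544] [-0.006  0.055 -0.062]
30 [ 0.6531 -0.138   0.2411] [-0.005  0.049 -0.067]
25 [ 0.6522 -0.1293  0.227 ] [-0.005  0.043 -0.071]
20 [ 0.6514 -0.1219  0.2121] [-0.004  0.037 -0.074]
15 [ 0.6508 -0.1157  0.1967] [-0.003  0.031 -0.077]
10 [ 0.6503 -0.111   0.1808] [-0.003  0.024 -0.08 ]
5 [ 0.6499 -0.1076  0.1645] [-0.002  0.017 -0.081]
2 [ 0.6498 -0.1063  0.1546] [-0.001  0.007 -0.049]
0 [ 0.6497 -0.1057  0.148 ] [-0.     0.003 -0.033]
-1 [ 0.6497 -0.1055  0.1447] [-0.     0.001 -0.017]
```

Emit:
jog_arm(deltas=[{"tx": 0.1,"ty": -0.02,"tz": 0.03,"ax": 0,"ay": 0,"az": 0,"gripper": -1},{"tx": 0.18,"ty": 0,"tz": 0.03,"ax": 0,"ay": 0,"az": 0,"gripper": -1},{"tx": 0.18,"ty": 0,"tz": 0.03,"ax": 0,"ay": 0,"az": 0,"gripper": -1},{"tx": 0.18,"ty": 0.02,"tz": 0.03,"ax": 0,"ay": 0,"az": 0,"gripper": -1},{"tx": 0.18,"ty": 0.04,"tz": 0,"ax": 0,"ay": 0,"az": 0,"gripper": -1}])

```text
time: 30.53
ee_pos: [0.519, -0.4615, 0.333]
tool_rot: [0.0, -0.054, 0.999, -0.001]
wrist_force: [0.4, 0.1, 0.8]
opening: 0.0001
```

Emit:
jog_arm(deltas=[{"tx": 0.18,"ty": 0.08,"tz": 0,"ax": 0,"ay": 0,"az": 0,"gripper": -1},{"tx": 0.18,"ty": 0.08,"tz": 0,"ax": 0,"ay": 0,"az": 0,"gripper": -1},{"tx": 0.18,"ty": 0.08,"tz": 0,"ax": 0,"ay": 0,"az": 0,"gripper": -1},{"tx": 0.18,"ty": 0.08,"tz": 0,"ax": 0,"ay": 0,"az": 0,"gripper": -1},{"tx": 0.06,"ty": 0.02,"tz": 0,"ax": 0,"ay": 0,"az": 0,"gripper": -1}])

```text
time: 30.95
ee_pos: [0.6772, -0.3893, 0.3304]
tool_rot: [0.0, -0.057, 0.998, 0.001]
wrist_force: [0.5, 0.3, -0.4]
opening: 0.0004
```

Emit:
jog_arm(deltas=[{"tx": 0,"ty": 0,"tz": 0,"ax": 0,"ay": 0,"az": 0,"gripper": -1},{"tx": 0,"ty": 0,"tz": 0,"ax": 0,"ay": 0,"az": 0,"gripper": -1},{"tx": 0,"ty": 0,"tz": 0,"ax": 0,"ay": 0,"az": 0,"gripper": -1}])

```text
time: 31.2
ee_pos: [0.6723, -0.3948, 0.3318]
tool_rot: [-0.0, -0.054, 0.999, -0.0]
wrist_force: [-0.6, 0.1, 0.5]
opening: 0.0005
```

Emit:
jog_arm(deltas=[{"tx": 0,"ty": 0.12,"tz": -0.02,"ax": 0,"ay": 0,"az": 0,"gripper": -1},{"tx": 0,"ty": 0.1,"tz": -0.02,"ax": 0,"ay": 0,"az": 0,"gripper": -1},{"tx": 0,"ty": 0.06,"tz": 0,"ax": 0,"ay": 0,"az": 0,"gripper": -1},{"tx": 0,"ty": 0.04,"tz": 0,"ax": 0,"ay": 0,"az": 0,"gripper": -1},{"tx": 0,"ty": 0,"tz": 0,"ax": 0,"ay": 0,"az": 0,"gripper": -1}])

```text
time: 31.62
ee_pos: [0.6729, -0.33, 0.3249]
tool_rot: [0.0, -0.054, 0.999, -0.0]
wrist_force: [0.1, -0.6, -0.3]
opening: 0.0007
```

Emit:
jog_arm(deltas=[{"tx": -0.004,"ty": 0.04,"tz": 0,"ax": 0,"ay": 0,"az": 0,"gripper": -1},{"tx": -0.004,"ty": 0.04,"tz": 0,"ax": 0,"ay": 0,"az": 0,"gripper": -1},{"tx": -0.004,"ty": 0.04,"tz": 0,"ax": 0,"ay": 0,"az": 0,"gripper": -1},{"tx": 0,"ty": 0,"tz": 0,"ax": 0,"ay": 0,"az": 0,"gripper": -1}])

```text
time: 31.95
ee_pos: [0.6708, -0.307, 0.3248]
tool_rot: [0.0, -0.054, 0.999, -0.001]
wrist_force: [-1.1, -2.3, 1.6]
opening: 0.0004
```

Emit:
jog_arm(deltas=[{"tx": -0.004,"ty": 0.04,"tz": 0,"ax": 0,"ay": 0,"az": 0,"gripper": -1},{"tx": -0.004,"ty": 0.04,"tz": -0.002,"ax": 0,"ay": 0,"az": 0,"gripper": -1},{"tx": -0.004,"ty": 0.04,"tz": -0.003,"ax": 0,"ay": 0,"az": 0,"gripper": -1},{"tx": -0.004,"ty": 0.04,"tz": -0.003,"ax": 0,"ay": 0,"az": 0,"gripper": -1}])

```text
time: 32.28
ee_pos: [0.6677, -0.2765, 0.3243]
tool_rot: [0.001, -0.053, 0.999, -0.002]
wrist_force: [-2.1, -5.7, 5.4]
opening: 0.0003
```

Contact, at about 6 N. Following the table.

Emit:
jog_arm(deltas=[{"tx": -0.004,"ty": 0.041,"tz": -0.006,"ax": 0,"ay": 0,"az": 0,"gripper": -1},{"tx": -0.004,"ty": 0.041,"tz": -0.006,"ax": 0,"ay": 0,"az": 0,"gripper": -1},{"tx": -0.004,"ty": 0.04,"tz": -0.01,"ax": 0,"ay": 0,"az": 0,"gripper": -1},{"tx": -0.004,"ty": 0.04,"tz": -0.01,"ax": 0,"ay": 0,"az": 0,"gripper": -1},{"tx": -0.004,"ty": 0.039,"tz": -0.012,"ax": 0,"ay": 0,"az": 0,"gripper": -1}])

```text
time: 32.7
ee_pos: [0.6642, -0.2358, 0.3162]
tool_rot: [0.002, -0.054, 0.999, -0.002]
wrist_force: [-1.2, -3.4, 7.0]
opening: 0.0005
```

Emit:
jog_arm(deltas=[{"tx": -0.004,"ty": 0.039,"tz": -0.014,"ax": 0,"ay": 0,"az": 0,"gripper": -1},{"tx": -0.004,"ty": 0.038,"tz": -0.016,"ax": 0,"ay": 0,"az": 0,"gripper": -1},{"tx": -0.004,"ty": 0.038,"tz": -0.017,"ax": 0,"ay": 0,"az": 0,"gripper": -1},{"tx": -0.004,"ty": 0.037,"tz": -0.019,"ax": 0,"ay": 0,"az": 0,"gripper": -1},{"tx": -0.004,"ty": 0.036,"tz": -0.02,"ax": 0,"ay": 0,"az": 0,"gripper": -1}])

```text
time: 33.12
ee_pos: [0.6606, -0.1974, 0.2989]
tool_rot: [0.002, -0.054, 0.999, -0.001]
wrist_force: [0.0, -1.7, 6.2]
opening: 0.0006
```

Emit:
jog_arm(deltas=[{"tx": -0.004,"ty": 0.035,"tz": -0.025,"ax": 0,"ay": 0,"az": 0,"gripper": -1},{"tx": -0.004,"ty": 0.034,"tz": -0.025,"ax": 0,"ay": 0,"az": 0,"gripper": -1},{"tx": -0.004,"ty": 0.033,"tz": -0.026,"ax": 0,"ay": 0,"az": 0,"gripper": -1},{"tx": -0.004,"ty": 0.032,"tz": -0.026,"ax": 0,"ay": 0,"az": 0,"gripper": -1},{"tx": -0.003,"ty": 0.03,"tz": -0.028,"ax": 0,"ay": 0,"az": 0,"gripper": -1}])

```text
time: 33.53
ee_pos: [0.6571, -0.1639, 0.2726]
tool_rot: [0.002, -0.054, 0.999, -0.0]
wrist_force: [0.3, -0.3, 5.4]
opening: 0.0002
```

Emit:
jog_arm(deltas=[{"tx": -0.003,"ty": 0.03,"tz": -0.029,"ax": 0,"ay": 0,"az": 0,"gripper": -1},{"tx": -0.003,"ty": 0.028,"tz": -0.031,"ax": 0,"ay": 0,"az": 0,"gripper": -1},{"tx": -0.003,"ty": 0.027,"tz": -0.031,"ax": 0,"ay": 0,"az": 0,"gripper": -1},{"tx": -0.003,"ty": 0.025,"tz": -0.033,"ax": 0,"ay": 0,"az": 0,"gripper": -1},{"tx": -0.002,"ty": 0.024,"tz": -0.034,"ax": 0,"ay": 0,"az": 0,"gripper": -1}])

```text
time: 33.95
ee_pos: [0.6541, -0.1367, 0.2401]
tool_rot: [0.002, -0.054, 0.999, 0.0]
wrist_force: [0.5, 0.8, 4.0]
opening: 0.0006
```

Emit:
jog_arm(deltas=[{"tx": -0.002,"ty": 0.022,"tz": -0.035,"ax": 0,"ay": 0,"az": 0,"gripper": -1},{"tx": -0.002,"ty": 0.021,"tz": -0.035,"ax": 0,"ay": 0,"az": 0,"gripper": -1},{"tx": -0.002,"ty": 0.019,"tz": -0.037,"ax": 0,"ay": 0,"az": 0,"gripper": -1},{"tx": -0.002,"ty": 0.018,"tz": -0.037,"ax": 0,"ay": 0,"az": 0,"gripper": -1},{"tx": -0.002,"ty": 0.016,"tz": -0.038,"ax": 0,"ay": 0,"az": 0,"gripper": -1}])

```text
time: 34.37
ee_pos: [0.6514, -0.1176, 0.2013]
tool_rot: [0.0, -0.054, 0.999, 0.0]
wrist_force: [2.5, 0.2, 3.1]
opening: 0.0004
```

Emit:
jog_arm(deltas=[{"tx": -0.001,"ty": 0.015,"tz": -0.039,"ax": 0,"ay": 0,"az": 0,"gripper": -1},{"tx": -0.001,"ty": 0.013,"tz": -0.04,"ax": 0,"ay": 0,"az": 0,"gripper": -1},{"tx": -0.001,"ty": 0.011,"tz": -0.04,"ax": 0,"ay": 0,"az": 0,"gripper": -1},{"tx": -0.001,"ty": 0.009,"tz": -0.03,"ax": 0,"ay": 0,"az": 0,"gripper": -1},{"tx": 0,"ty": 0.005,"tz": -0.02,"ax": 0,"ay": 0,"az": 0,"gripper": -1}])

```text
time: 34.78
ee_pos: [0.6498, -0.1076, 0.1666]
tool_rot: [-0.001, -0.054, 0.999, -0.0]
wrist_force: [0.2, -1.0, 1.6]
opening: 0.0002
```

Emit:
jog_arm(deltas=[{"tx": 0,"ty": 0.004,"tz": -0.025,"ax": 0,"ay": 0,"az": 0,"gripper": -1},{"tx": 0,"ty": 0.003,"tz": -0.025,"ax": 0,"ay": 0,"az": 0,"gripper": -1},{"tx": 0,"ty": 0,"tz": -0.02,"ax": 0,"ay": 0,"az": 0,"gripper": -1},{"tx": 0,"ty": 0,"tz": -0.015,"ax": 0,"ay": 0,"az": 0,"gripper": -1},{"tx": 0,"ty": 0,"tz": 0,"ax": 0,"ay": 0,"az": 0,"gripper": -1}])

```text
time: 35.2
ee_pos: [0.6499, -0.1059, 0.15]
tool_rot: [-0.001, -0.054, 0.999, 0.0]
wrist_force: [-0.4, 0.3, -0.4]
opening: 0.0006
```

Emit:
jog_arm(deltas=[{"tx": 0,"ty": 0,"tz": -0.008,"ax": 0,"ay": 0,"az": 0,"gripper": -1},{"tx": 0,"ty": 0,"tz": 0,"ax": 0,"ay": 0,"az": 0,"gripper": -1}])

```text
time: 35.37
ee_pos: [0.6505, -0.1062, 0.1495]
tool_rot: [-0.0, -0.054, 0.999, -0.0]
wrist_force: [-1.2, -0.6, 0.3]
opening: 0.0005
```

Emit:
jog_arm(deltas=[{"tx": 0,"ty": 0,"tz": -0.01,"ax": 0,"ay": 0,"az": 0,"gripper": -1},{"tx": 0,"ty": 0,"tz": 0,"ax": 0,"ay": 0,"az": 0,"gripper": -1}])

```text
time: 35.53
ee_pos: [0.6508, -0.1062, 0.1483]
tool_rot: [0.0, -0.054, 0.999, -0.0]
wrist_force: [-0.3, 1.1, 2.9]
opening: 0.0005
```

Emit:
jog_arm(deltas=[{"tx": 0,"ty": 0,"tz": -0.01,"ax": 0,"ay": 0,"az": 0,"gripper": -1},{"tx": 0,"ty": 0,"tz": 0,"ax": 0,"ay": 0,"az": 0,"gripper": -1}])

```text
time: 35.7
ee_pos: [0.6509, -0.1062, 0.1482]
tool_rot: [0.0, -0.054, 0.999, -0.0]
wrist_force: [-4.1, 1.0, 8.4]
opening: 0.0005
```

The lid is down: fingertips stop at z = 0.134 and the force is rising. One more small press, then retreat, turn −90° and go over to the bolt.

Emit:
jog_arm(deltas=[{"tx": 0,"ty": 0,"tz": -0.008,"ax": 0,"ay": 0,"az": 0,"gripper": -1},{"tx": 0,"ty": 0,"tz": 0,"ax": 0,"ay": 0,"az": 0,"gripper": -1},{"tx": 0,"ty": 0,"tz": 0.05,"ax": 0,"ay": 0,"az": 0,"gripper": -1},{"tx": 0,"ty": 0,"tz": 0.2,"ax": 0,"ay": 0,"az": 0,"gripper": -1},{"tx": 0,"ty": 0,"tz": 0.2,"ax": 0,"ay": 0,"az": 0,"gripper": -1}])

```text
time: 36.12
ee_pos: [0.6487, -0.1057, 0.2319]
tool_rot: [-0.003, -0.054, 0.999, 0.001]
wrist_force: [1.6, 0.1, 0.4]
opening: 0.0007
```

Emit:
jog_arm(deltas=[{"tx": -0.05,"ty": 0.08,"tz": 0.06,"ax": 0,"ay": 0,"az": -0.155,"gripper": 0.3},{"tx": -0.05,"ty": 0.08,"tz": 0,"ax": 0,"ay": 0,"az": -0.155,"gripper": 0.3},{"tx": -0.05,"ty": 0.08,"tz": 0,"ax": 0,"ay": 0,"az": -0.155,"gripper": 0.3},{"tx": -0.05,"ty": 0.08,"tz": 0,"ax": 0,"ay": 0,"az": -0.155,"gripper": 0.3},{"tx": -0.05,"ty": 0.08,"tz": 0,"ax": 0,"ay": 0,"az": -0.155,"gripper": 0.3}])

```text
time: 36.53
ee_pos: [0.6, -0.0255, 0.2462]
tool_rot: [0.0, 0.251, 0.968, -0.0]
wrist_force: [0.1, 0.1, -0.2]
opening: 0.0283
```

Emit:
jog_arm(deltas=[{"tx": -0.05,"ty": 0.08,"tz": 0,"ax": 0,"ay": 0,"az": -0.155,"gripper": 0.3},{"tx": -0.05,"ty": 0.08,"tz": 0,"ax": 0,"ay": 0,"az": -0.155,"gripper": 0.3},{"tx": -0.05,"ty": 0.08,"tz": 0,"ax": 0,"ay": 0,"az": -0.155,"gripper": 0.3},{"tx": -0.05,"ty": 0.08,"tz": 0,"ax": 0,"ay": 0,"az": -0.155,"gripper": 0.3},{"tx": -0.025,"ty": 0.08,"tz": 0,"ax": 0,"ay": 0,"az": -0.155,"gripper": 0.3}])

```text
time: 36.95
ee_pos: [0.5546, 0.0546, 0.2461]
tool_rot: [0.0, 0.529, 0.849, -0.0]
wrist_force: [-0.1, -0.3, 0.4]
opening: 0.0594
```

Emit:
jog_arm(deltas=[{"tx": 0,"ty": 0,"tz": 0,"ax": 0,"ay": 0,"az": -0.155,"gripper": 0.3},{"tx": 0,"ty": 0,"tz": 0,"ax": 0,"ay": 0,"az": -0.155,"gripper": 0.3},{"tx": 0,"ty": 0,"tz": 0,"ax": 0,"ay": 0,"az": -0.14,"gripper": 0.3},{"tx": 0,"ty": 0,"tz": 0,"ax": 0,"ay": 0,"az": 0,"gripper": 0.3},{"tx": 0,"ty": 0,"tz": 0,"ax": 0,"ay": 0,"az": 0,"gripper": 0.3}])

```text
time: 37.37
ee_pos: [0.5555, 0.0539, 0.2461]
tool_rot: [0.0, 0.667, 0.745, 0.0]
wrist_force: [-0.6, -0.1, 0.1]
opening: 0.0621
```

Emit:
jog_arm(deltas=[{"tx": 0,"ty": 0,"tz": 0,"ax": 0,"ay": 0,"az": 0,"gripper": 0.3},{"tx": 0,"ty": 0,"tz": 0,"ax": 0,"ay": 0,"az": 0,"gripper": 0.3}])

```text
time: 37.53
ee_pos: [0.5555, 0.0538, 0.2461]
tool_rot: [0.0, 0.667, 0.745, -0.0]
wrist_force: [-0.3, -0.1, 0.4]
opening: 0.0615
```

```bash
python3 - <<'E'
from snap import *
m,im=snap('w7')
c,s=np.cos(.1063),np.sin(.1063); W=lambda x,y,z:[.5818+c*x-s*y,-.1763+s*x+c*y,z]
print(proj(m,[[.5563,.056,.1047],W(0,.138,.075),W(0,.138,.126),W(-.131,.117,.134)]))
im=r.capture("side")[:,:,::-1]; cv2.imwrite('pics/s4.png',im)
w=cv2.imread('pics/w7.png')
cv2.imwrite('pics/c7.png',np.hstack([cv2.resize(im[80:230,195:350],(400,388),interpolation=cv2.INTER_CUBIC),cv2.resize(w[:300],(400,388)) if 0 else cv2.copyMakeBorder(cv2.resize(w,(400,300)),0,88,0,0,cv2.BORDER_CONSTANT)]))
E
```

```text
[0.5555 0.0538 0.2461] [ 0.     0.667  0.745 -0.   ] 0.06149954623187822
[[255.27366177 180.58366774]
 [255.44916772 251.89613293]
 [255.5380083  274.49668491]
 [128.92605871 296.27204221]]
```

View pics/c7.png

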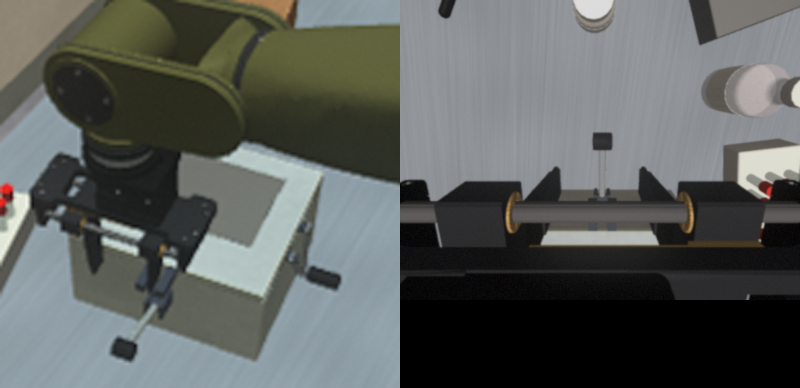

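The lid lies shut on the rim, with the pad folded out at (322,278) in the left half. The bolt knob sits at (259,182) in wrist pixels, midway between the fingers. Lowering to grip its end faces.

Emit:
jog_arm(deltas=[{"tx": 0,"ty": 0.01,"tz": -0.18,"ax": 0,"ay": 0,"az": 0,"gripper": 0.3},{"tx": 0,"ty": 0,"tz": -0.18,"ax": 0,"ay": 0,"az": 0,"gripper": 0.3},{"tx": 0,"ty": 0,"tz": -0.16,"ax": 0,"ay": 0,"az": 0,"gripper": 0.3},{"tx": 0,"ty": 0,"tz": -0.12,"ax": 0,"ay": 0,"az": 0,"gripper": 0.3},{"tx": 0,"ty": 0,"tz": -0.08,"ax": 0,"ay": 0,"az": 0,"gripper": 0.3}])

```text
time: 38.05
ee_pos: [0.5535, 0.0559, 0.0986]
tool_rot: [-0.002, 0.668, 0.745, -0.002]
wrist_force: [-0.8, -0.6, -0.3]
opening: 0.0619
```

Emit:
jog_arm(deltas=[{"tx": 0,"ty": 0,"tz": 0,"ax": 0,"ay": 0,"az": 0,"gripper": 0.3},{"tx": 0,"ty": 0,"tz": 0,"ax": 0,"ay": 0,"az": 0,"gripper": 0.3},{"tx": 0,"ty": 0,"tz": 0,"ax": 0,"ay": 0,"az": 0,"gripper": 0.3}])

```text
time: 38.3
ee_pos: [0.5566, 0.0559, 0.1037]
tool_rot: [0.001, 0.668, 0.744, 0.001]
wrist_force: [0.5, -0.1, 0.5]
opening: 0.0619
```

Emit:
jog_arm(deltas=[{"tx": 0,"ty": 0,"tz": -0.012,"ax": 0,"ay": 0,"az": 0,"gripper": -0.6},{"tx": 0,"ty": 0,"tz": 0,"ax": 0,"ay": 0,"az": 0,"gripper": -0.6},{"tx": 0,"ty": 0,"tz": 0,"ax": 0,"ay": 0,"az": 0,"gripper": -0.6},{"tx": 0,"ty": 0,"tz": 0,"ax": 0,"ay": 0,"az": 0,"gripper": -0.6},{"tx": 0,"ty": 0,"tz": 0,"ax": 0,"ay": 0,"az": 0,"gripper": -0.6}])

```text
time: 38.72
ee_pos: [0.5558, 0.0559, 0.1003]
tool_rot: [0.0, 0.668, 0.744, 0.0]
wrist_force: [-0.6, -1.0, 0.0]
opening: 0.034
```

Emit:
jog_arm(deltas=[{"tx": 0,"ty": 0,"tz": 0,"ax": 0,"ay": 0,"az": 0,"gripper": -1},{"tx": 0,"ty": 0,"tz": 0,"ax": 0,"ay": 0,"az": 0,"gripper": -1},{"tx": 0,"ty": 0,"tz": 0,"ax": 0,"ay": 0,"az": 0,"gripper": -1}])

```text
time: 38.97
ee_pos: [0.5588, 0.056, 0.1013]
tool_rot: [0.003, 0.668, 0.744, 0.003]
wrist_force: [9.5, 1.1, -3.1]
opening: 0.0257
```

```bash
python3 - <<'E'
import numpy as np
c,s=np.cos(.1063),np.sin(.1063)
prev=None
for t in np.radians([17.5,25,35,45,55,65,75,85,90]):
    y=.1*np.cos(t); p=np.array([-s*y,c*y,.1*np.sin(t)])
    print(round(np.degrees(t),1),None if prev is None else ((p-prev)/.2).round(3),p.round(4)); prev=p
E
```

```text
17.5 None [-0.0101  0.0948  0.0301]
25.0 [ 0.003 -0.024  0.061] [-0.0096  0.0901  0.0423]
35.0 [ 0.005 -0.043  0.075] [-0.0087  0.0815  0.0574]
45.0 [ 0.006 -0.056  0.067] [-0.0075  0.0703  0.0707]
55.0 [ 0.007 -0.066  0.056] [-0.0061  0.057   0.0819]
65.0 [ 0.008 -0.075  0.044] [-0.0045  0.042   0.0906]
75.0 [ 0.009 -0.081  0.03 ] [-0.0027  0.0257  0.0966]
85.0 [ 0.009 -0.085  0.015] [-0.0009  0.0087  0.0996]
90.0 [ 0.005 -0.043  0.002] [-0.   0.   0.1]
```

Gripped (25.7 mm). I'll shift 3 mm in x to relieve the side force, then swing along the circle.

Emit:
jog_arm(deltas=[{"tx": 0.014,"ty": 0.001,"tz": 0,"ax": 0,"ay": 0,"az": 0,"gripper": -1},{"tx": 0.001,"ty": -0.012,"tz": 0.03,"ax": 0,"ay": 0,"az": 0,"gripper": -1},{"tx": 0.001,"ty": -0.012,"tz": 0.03,"ax": 0,"ay": 0,"az": 0,"gripper": -1},{"tx": 0.002,"ty": -0.021,"tz": 0.038,"ax": 0,"ay": 0,"az": 0,"gripper": -1},{"tx": 0.002,"ty": -0.022,"tz": 0.037,"ax": 0,"ay": 0,"az": 0,"gripper": -1}])

```text
time: 39.38
ee_pos: [0.5602, 0.0433, 0.1267]
tool_rot: [0.0, 0.668, 0.744, 0.001]
wrist_force: [6.0, 2.2, -5.5]
opening: 0.0256
```

Emit:
jog_arm(deltas=[{"tx": 0.003,"ty": -0.028,"tz": 0.034,"ax": 0,"ay": 0,"az": 0,"gripper": -1},{"tx": 0.003,"ty": -0.028,"tz": 0.033,"ax": 0,"ay": 0,"az": 0,"gripper": -1},{"tx": 0.003,"ty": -0.033,"tz": 0.028,"ax": 0,"ay": 0,"az": 0,"gripper": -1},{"tx": 0.003,"ty": -0.033,"tz": 0.028,"ax": 0,"ay": 0,"az": 0,"gripper": -1}])

```text
time: 39.72
ee_pos: [0.5628, 0.0193, 0.1517]
tool_rot: [-0.0, 0.668, 0.744, 0.002]
wrist_force: [6.1, 3.3, -4.2]
opening: 0.0255
```

Emit:
jog_arm(deltas=[{"tx": 0.008,"ty": -0.037,"tz": 0.022,"ax": 0,"ay": 0,"az": 0,"gripper": -1},{"tx": 0.006,"ty": -0.038,"tz": 0.022,"ax": 0,"ay": 0,"az": 0,"gripper": -1},{"tx": 0.005,"ty": -0.04,"tz": 0.015,"ax": 0,"ay": 0,"az": 0,"gripper": -1},{"tx": 0.005,"ty": -0.041,"tz": 0.015,"ax": 0,"ay": 0,"az": 0,"gripper": -1}])

```text
time: 40.05
ee_pos: [0.5663, -0.0112, 0.1671]
tool_rot: [-0.002, 0.668, 0.744, 0.001]
wrist_force: [-0.2, 5.9, 3.0]
opening: 0.0258
```

Emit:
jog_arm(deltas=[{"tx": 0.005,"ty": -0.042,"tz": 0.008,"ax": 0,"ay": 0,"az": 0,"gripper": -1},{"tx": 0.005,"ty": -0.042,"tz": 0.007,"ax": 0,"ay": 0,"az": 0,"gripper": -1},{"tx": 0.004,"ty": -0.03,"tz": 0,"ax": 0,"ay": 0,"az": 0,"gripper": -1},{"tx": 0,"ty": 0,"tz": 0,"ax": 0,"ay": 0,"az": 0,"gripper": -1}])

```text
time: 40.38
ee_pos: [0.569, -0.0357, 0.1717]
tool_rot: [-0.001, 0.668, 0.744, 0.0]
wrist_force: [-5.5, 1.5, 9.7]
opening: 0.0255
```

Emit:
jog_arm(deltas=[{"tx": -0.006,"ty": -0.015,"tz": 0,"ax": 0,"ay": 0,"az": 0,"gripper": -1},{"tx": 0,"ty": 0,"tz": 0,"ax": 0,"ay": 0,"az": 0,"gripper": -1}])

```text
time: 40.55
ee_pos: [0.5692, -0.0381, 0.1719]
tool_rot: [0.0, 0.668, 0.744, 0.002]
wrist_force: [-1.6, 3.3, 7.7]
opening: 0.0257
```

Emit:
jog_arm(deltas=[{"tx": 0,"ty": -0.015,"tz": 0,"ax": 0,"ay": 0,"az": 0,"gripper": -1},{"tx": 0,"ty": 0,"tz": 0,"ax": 0,"ay": 0,"az": 0,"gripper": -1}])

```text
time: 40.72
ee_pos: [0.5695, -0.0411, 0.1721]
tool_rot: [0.001, 0.668, 0.744, 0.002]
wrist_force: [-0.5, 2.7, 7.5]
opening: 0.0255
```

Emit:
jog_arm(deltas=[{"tx": 0,"ty": -0.015,"tz": 0,"ax": 0,"ay": 0,"az": 0,"gripper": -1},{"tx": 0,"ty": 0,"tz": 0,"ax": 0,"ay": 0,"az": 0,"gripper": -1},{"tx": 0,"ty": 0,"tz": 0,"ax": 0,"ay": 0,"az": 0,"gripper": -1}])

```text
time: 40.97
ee_pos: [0.5698, -0.0441, 0.1722]
tool_rot: [0.001, 0.668, 0.744, 0.002]
wrist_force: [1.0, 2.8, 7.5]
opening: 0.0257
```

Emit:
jog_arm(deltas=[{"tx": 0,"ty": -0.01,"tz": 0,"ax": 0,"ay": 0,"az": 0,"gripper": -1},{"tx": 0,"ty": 0,"tz": 0,"ax": 0,"ay": 0,"az": 0,"gripper": -1},{"tx": 0,"ty": 0,"tz": 0,"ax": 0,"ay": 0,"az": 0,"gripper": -1}])

```text
time: 41.22
ee_pos: [0.57, -0.046, 0.1722]
tool_rot: [0.001, 0.668, 0.744, 0.002]
wrist_force: [1.6, 3.2, 7.4]
opening: 0.0257
```

Emit:
jog_arm(deltas=[{"tx": 0,"ty": -0.012,"tz": 0,"ax": 0,"ay": 0,"az": 0,"gripper": -1},{"tx": 0,"ty": 0,"tz": 0,"ax": 0,"ay": 0,"az": 0,"gripper": -1},{"tx": 0,"ty": 0,"tz": 0,"ax": 0,"ay": 0,"az": 0,"gripper": -1}])

```text
time: 41.47
ee_pos: [0.5703, -0.0485, 0.1722]
tool_rot: [0.002, 0.668, 0.744, 0.002]
wrist_force: [1.9, 3.1, 6.6]
opening: 0.0257
```

Emit:
jog_arm(deltas=[{"tx": 0,"ty": -0.012,"tz": 0,"ax": 0,"ay": 0,"az": 0,"gripper": -1},{"tx": 0,"ty": 0,"tz": 0,"ax": 0,"ay": 0,"az": 0,"gripper": -1},{"tx": 0,"ty": 0,"tz": 0,"ax": 0,"ay": 0,"az": 0,"gripper": -1}])

```text
time: 41.72
ee_pos: [0.5705, -0.0509, 0.1721]
tool_rot: [0.002, 0.668, 0.744, 0.003]
wrist_force: [3.9, 3.2, 5.1]
opening: 0.0253
```

Emit:
jog_arm(deltas=[{"tx": 0,"ty": -0.01,"tz": 0,"ax": 0,"ay": 0,"az": 0,"gripper": -1},{"tx": 0,"ty": 0,"tz": 0,"ax": 0,"ay": 0,"az": 0,"gripper": -1},{"tx": 0,"ty": 0,"tz": 0,"ax": 0,"ay": 0,"az": 0,"gripper": -1}])

```text
time: 41.97
ee_pos: [0.5707, -0.0529, 0.1721]
tool_rot: [0.002, 0.668, 0.744, 0.003]
wrist_force: [5.1, 2.3, 5.2]
opening: 0.0253
```

Emit:
jog_arm(deltas=[{"tx": 0,"ty": -0.01,"tz": 0,"ax": 0,"ay": 0,"az": 0,"gripper": -1},{"tx": 0,"ty": 0,"tz": 0,"ax": 0,"ay": 0,"az": 0,"gripper": -1},{"tx": 0,"ty": 0,"tz": 0,"ax": 0,"ay": 0,"az": 0,"gripper": -1}])

```text
time: 42.22
ee_pos: [0.5709, -0.0549, 0.172]
tool_rot: [0.002, 0.668, 0.744, 0.003]
wrist_force: [5.1, 2.0, 5.3]
opening: 0.0254
```

The force isn't rising, so the knob may be slipping in the pads. I'll release, rise and look.

Emit:
jog_arm(deltas=[{"tx": 0,"ty": 0,"tz": 0,"ax": 0,"ay": 0,"az": 0,"gripper": 0.2},{"tx": 0,"ty": 0,"tz": 0,"ax": 0,"ay": 0,"az": 0,"gripper": 0.2},{"tx": 0,"ty": 0,"tz": 0,"ax": 0,"ay": 0,"az": 0,"gripper": 0.2},{"tx": 0,"ty": 0,"tz": 0.1,"ax": 0,"ay": 0,"az": 0,"gripper": 0.2},{"tx": 0,"ty": 0,"tz": 0.2,"ax": 0,"ay": 0,"az": 0,"gripper": 0.2}])

```text
time: 42.63
ee_pos: [0.5641, -0.055, 0.2226]
tool_rot: [-0.006, 0.668, 0.744, -0.004]
wrist_force: [0.7, 0.1, -0.5]
opening: 0.0532
```

Emit:
jog_arm(deltas=[{"tx": 0,"ty": 0,"tz": 0.2,"ax": 0,"ay": 0,"az": 0,"gripper": 0.2},{"tx": 0,"ty": 0,"tz": 0,"ax": 0,"ay": 0,"az": 0,"gripper": 0.2},{"tx": 0,"ty": 0,"tz": 0,"ax": 0,"ay": 0,"az": 0,"gripper": 0.2},{"tx": 0,"ty": 0,"tz": 0,"ax": 0,"ay": 0,"az": 0,"gripper": 0.2}])

```text
time: 42.97
ee_pos: [0.5677, -0.0555, 0.2685]
tool_rot: [-0.001, 0.668, 0.744, -0.0]
wrist_force: [0.3, -0.4, -0.8]
opening: 0.0572
```

```bash
python3 - <<'E'
from snap import *
m,im=snap('w8')
c,s=np.cos(.1063),np.sin(.1063); W=lambda x,y,z:[.5818+c*x-s*y,-.1763+s*x+c*y,z]
print(proj(m,[W(0,.131,.175),W(0,.138,.175),W(0,.131,.126),W(0,.117,.134)]))
s4=r.capture("side")[:,:,::-1]; cv2.imwrite('pics/s5.png',s4)
w=cv2.imread('pics/w8.png')
cv2.imwrite('pics/c8.png',np.hstack([cv2.resize(s4[100:230,200:330],(400,400),interpolation=cv2.INTER_CUBIC),cv2.resize(w[60:310,130:380],(400,400))]))
E
```

```text
[ 0.5677 -0.0555  0.2685] [-0.001  0.668  0.744 -0.   ] 0.05724461653835161
[[255.68480536 185.05790221]
 [255.71466345 177.18154557]
 [255.62170898 173.42450927]
 [255.58052589 188.57764929]]
```

View pics/c8.png

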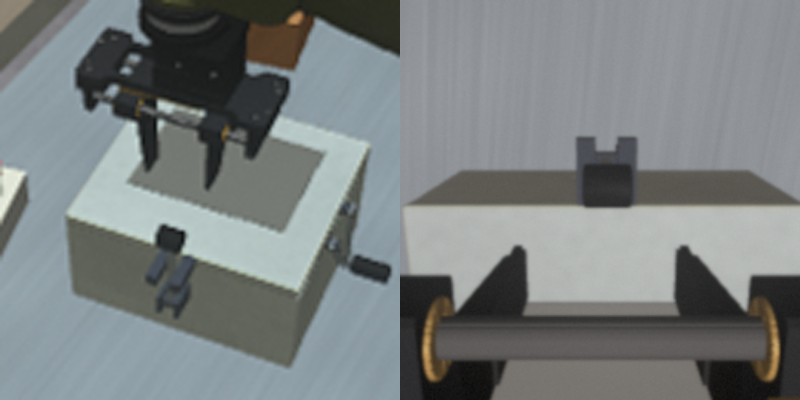

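```bash
python3 - <<'E'
from h import *; from rig import r; import pickle
S=r.camera_model('side');T=r.camera_model('top');m=pickle.load(open('w8.pkl','rb'))
g=cv2.imread('pics/s5.png',0)[168:187,245:268]; n,l,st,c=cv2.connectedComponentsWithStats((g<50).astype(np.uint8)); i=1+np.argmax(st[1:,4]); a=c[i]+[245,168]; print(a,st[i])
ch=lambda p:(np.cos(.1063)*(p[0]-.5818)+np.sin(.1063)*(p[1]+.1763),-np.sin(.1063)*(p[0]-.5818)+np.cos(.1063)*(p[1]+.1763),p[2])
print('side+wrist',ch(tri([(S,a),(m,(259.4,175.6))])),'side z.175',ch(plane(S,a,.175)))
print('wrist z.175',ch(plane(m,(259.4,175.6),.175)))
# lug centre in side: prongs crop tips
for q in ((155,267),(181,275),(172,298)): print('lug',ch(plane(S,(q[0]/3.077+199.7,q[1]/3.077+99.7),.126)))
t=r.capture('top');cv2.imwrite('pics/t5.png',t[:,:,::-1])
E
```

```text
[255.01785714 177.19642857] [ 6  6  9  8 56]
side+wrist (np.float64(0.001999965130319718), np.float64(0.1389532328330636), np.float64(0.1760373063715758)) side z.175 (np.float64(0.0012642080850384305), np.float64(0.13734036812616615), np.float64(0.17500000000000004))
wrist z.175 (np.float64(0.003166810127631278), np.float64(0.13940429320846265), np.float64(0.175))
lug (np.float64(0.01732269413723033), np.float64(0.13906032763059398), np.float64(0.126))
lug (np.float64(-0.011289399482467419), np.float64(0.13818222814997838), np.float64(0.126))
lug (np.float64(-0.0150498798823866), np.float64(0.16966755268365039), np.float64(0.126))
```

The bolt stands upright between the lug's prongs, with the knob at chest y 139 mm and z 176 mm. To be sure it is fully home, I'll nudge it from outside with shut fingers.

Emit:
jog_arm(deltas=[{"tx": -0.02,"ty": 0.19,"tz": 0,"ax": 0,"ay": 0,"az": 0,"gripper": -1},{"tx": -0.02,"ty": 0.19,"tz": 0,"ax": 0,"ay": 0,"az": 0,"gripper": -1},{"tx": 0,"ty": 0,"tz": 0,"ax": 0,"ay": 0,"az": 0,"gripper": -1},{"tx": 0,"ty": 0,"tz": 0,"ax": 0,"ay": 0,"az": 0,"gripper": -1},{"tx": 0,"ty": 0,"tz": 0,"ax": 0,"ay": 0,"az": 0,"gripper": -1}])

```text
time: 43.53
ee_pos: [0.5598, 0.0205, 0.2679]
tool_rot: [-0.001, 0.667, 0.745, -0.001]
wrist_force: [-0.6, 0.1, 0.4]
opening: 0.0289
```

Emit:
jog_arm(deltas=[{"tx": 0,"ty": 0,"tz": -0.15,"ax": 0,"ay": 0,"az": 0,"gripper": -1},{"tx": 0,"ty": 0,"tz": -0.15,"ax": 0,"ay": 0,"az": 0,"gripper": -1},{"tx": 0,"ty": 0,"tz": -0.12,"ax": 0,"ay": 0,"az": 0,"gripper": -1},{"tx": 0,"ty": 0,"tz": 0,"ax": 0,"ay": 0,"az": 0,"gripper": -1},{"tx": 0,"ty": 0,"tz": 0,"ax": 0,"ay": 0,"az": 0,"gripper": -1}])

```text
time: 43.95
ee_pos: [0.5592, 0.0196, 0.1834]
tool_rot: [-0.002, 0.668, 0.744, -0.001]
wrist_force: [-1.1, 0.5, 1.1]
opening: 0.0013
```

Emit:
jog_arm(deltas=[{"tx": 0,"ty": 0,"tz": 0,"ax": 0,"ay": 0,"az": 0,"gripper": -1},{"tx": 0.01,"ty": -0.06,"tz": 0,"ax": 0,"ay": 0,"az": 0,"gripper": -1},{"tx": 0.01,"ty": -0.06,"tz": 0,"ax": 0,"ay": 0,"az": 0,"gripper": -1},{"tx": 0,"ty": 0,"tz": 0,"ax": 0,"ay": 0,"az": 0,"gripper": -1},{"tx": 0,"ty": 0,"tz": 0,"ax": 0,"ay": 0,"az": 0,"gripper": -1}])

```text
time: 44.37
ee_pos: [0.565, -0.0046, 0.1864]
tool_rot: [0.001, 0.668, 0.744, 0.001]
wrist_force: [0.5, 1.1, -0.1]
opening: 0.0007
```

Emit:
jog_arm(deltas=[{"tx": 0.002,"ty": -0.02,"tz": -0.01,"ax": 0,"ay": 0,"az": 0,"gripper": -1},{"tx": 0.002,"ty": -0.02,"tz": -0.01,"ax": 0,"ay": 0,"az": 0,"gripper": -1},{"tx": 0,"ty": 0,"tz": 0,"ax": 0,"ay": 0,"az": 0,"gripper": -1}])

```text
time: 44.62
ee_pos: [0.5648, -0.012, 0.1806]
tool_rot: [-0.0, 0.668, 0.744, -0.0]
wrist_force: [-0.9, -0.5, -0.0]
opening: 0.0005
```

Emit:
jog_arm(deltas=[{"tx": 0.001,"ty": -0.015,"tz": 0,"ax": 0,"ay": 0,"az": 0,"gripper": -1},{"tx": 0,"ty": 0,"tz": 0,"ax": 0,"ay": 0,"az": 0,"gripper": -1}])

```text
time: 44.78
ee_pos: [0.5652, -0.0147, 0.1809]
tool_rot: [-0.0, 0.668, 0.744, -0.0]
wrist_force: [0.1, -0.2, 0.4]
opening: 0.0003
```

Emit:
jog_arm(deltas=[{"tx": 0.001,"ty": -0.01,"tz": 0,"ax": 0,"ay": 0,"az": 0,"gripper": -1},{"tx": 0,"ty": 0,"tz": 0,"ax": 0,"ay": 0,"az": 0,"gripper": -1}])

```text
time: 44.95
ee_pos: [0.5654, -0.0164, 0.1812]
tool_rot: [-0.0, 0.668, 0.744, 0.0]
wrist_force: [-0.3, 0.3, -0.5]
opening: 0.0004
```

Emit:
jog_arm(deltas=[{"tx": 0.001,"ty": -0.01,"tz": 0,"ax": 0,"ay": 0,"az": 0,"gripper": -1},{"tx": 0,"ty": 0,"tz": 0,"ax": 0,"ay": 0,"az": 0,"gripper": -1}])

```text
time: 45.12
ee_pos: [0.5658, -0.0186, 0.1813]
tool_rot: [0.0, 0.668, 0.744, 0.0]
wrist_force: [-0.4, 0.7, 1.2]
opening: 0.0002
```

Emit:
jog_arm(deltas=[{"tx": 0.001,"ty": -0.01,"tz": 0,"ax": 0,"ay": 0,"az": 0,"gripper": -1},{"tx": 0,"ty": 0,"tz": 0,"ax": 0,"ay": 0,"az": 0,"gripper": -1}])

```text
time: 45.28
ee_pos: [0.566, -0.0207, 0.1813]
tool_rot: [0.0, 0.668, 0.744, 0.0]
wrist_force: [-1.2, 1.0, -0.3]
opening: 0.0003
```

Emit:
jog_arm(deltas=[{"tx": 0.001,"ty": -0.01,"tz": 0,"ax": 0,"ay": 0,"az": 0,"gripper": -1},{"tx": 0,"ty": 0,"tz": 0,"ax": 0,"ay": 0,"az": 0,"gripper": -1}])

```text
time: 45.45
ee_pos: [0.5661, -0.0217, 0.1813]
tool_rot: [-0.001, 0.668, 0.744, 0.001]
wrist_force: [-0.7, 4.6, 1.4]
opening: 0.0006
```

Emit:
jog_arm(deltas=[{"tx": 0.001,"ty": -0.01,"tz": 0,"ax": 0,"ay": 0,"az": 0,"gripper": -1},{"tx": 0,"ty": 0,"tz": 0,"ax": 0,"ay": 0,"az": 0,"gripper": -1}])

```text
time: 45.62
ee_pos: [0.5661, -0.0219, 0.1813]
tool_rot: [-0.002, 0.668, 0.744, 0.002]
wrist_force: [-1.2, 10.4, 2.1]
opening: 0.0005
```

Emit:
jog_arm(deltas=[{"tx": 0.001,"ty": -0.01,"tz": 0,"ax": 0,"ay": 0,"az": 0,"gripper": -1},{"tx": 0,"ty": 0,"tz": 0,"ax": 0,"ay": 0,"az": 0,"gripper": -1}])

```text
time: 45.78
ee_pos: [0.5662, -0.0222, 0.1814]
tool_rot: [-0.004, 0.668, 0.744, 0.003]
wrist_force: [-1.1, 16.9, 3.6]
opening: 0.0005
```

The knob is firmly against its stop (17 N, no motion). Retreat and do the final check.

Emit:
jog_arm(deltas=[{"tx": -0.01,"ty": 0.1,"tz": 0,"ax": 0,"ay": 0,"az": 0,"gripper": -1},{"tx": -0.01,"ty": 0.1,"tz": 0.05,"ax": 0,"ay": 0,"az": 0,"gripper": -1},{"tx": 0,"ty": 0,"tz": 0.2,"ax": 0,"ay": 0,"az": 0,"gripper": -1},{"tx": -0.1,"ty": 0,"tz": 0.2,"ax": 0,"ay": 0,"az": 0,"gripper": -1},{"tx": -0.2,"ty": 0,"tz": 0.05,"ax": 0,"ay": 0,"az": 0,"gripper": -1}])

```text
time: 46.2
ee_pos: [0.5075, 0.013, 0.285]
tool_rot: [0.004, 0.667, 0.745, 0.003]
wrist_force: [-0.5, 0.2, 2.1]
opening: 0.0
```

Emit:
jog_arm(deltas=[{"tx": -0.2,"ty": 0,"tz": 0,"ax": 0,"ay": 0,"az": 0,"gripper": -1},{"tx": -0.2,"ty": 0,"tz": 0,"ax": 0,"ay": 0,"az": 0,"gripper": -1},{"tx": -0.2,"ty": 0,"tz": 0,"ax": 0,"ay": 0,"az": 0,"gripper": -1},{"tx": 0,"ty": 0,"tz": 0,"ax": 0,"ay": 0,"az": 0,"gripper": -1},{"tx": 0,"ty": 0,"tz": 0,"ax": 0,"ay": 0,"az": 0,"gripper": -1}])

```text
time: 46.62
ee_pos: [0.3827, 0.0132, 0.279]
tool_rot: [0.002, 0.668, 0.744, 0.001]
wrist_force: [1.6, -0.2, -1.1]
opening: 0.0004
```

```bash
python3 - <<'E'
from h import *; from rig import r
a=r.capture('side')[:,:,::-1];b=r.capture('top')[:,:,::-1];print(r.read_state()['ee_pos'])
cv2.imwrite('pics/f1.png',a);cv2.imwrite('pics/f2.png',b)
b0=cv2.imread('pics/top0.png')
d=(cv2.absdiff(b,b0).max(2)>25).astype(np.uint8);n,l,st,c=cv2.connectedComponentsWithStats(d)
print([(s[:4].tolist(),int(s[4])) for s in st[1:] if s[4]>6])
cv2.imwrite('pics/f3.png',np.hstack([cv2.resize(a,(400,300)),cv2.resize(b[90:290,120:390],(400,300))]))
E
```

```text
[0.38433337 0.01317265 0.27884371]
[([349, 126, 43, 90], 2491), ([293, 152, 61, 62], 2149), ([188, 174, 11, 10], 54), ([191, 179, 12, 11], 61), ([281, 180, 13, 7], 74), ([306, 185, 12, 8], 52), ([258, 186, 8, 8], 53), ([281, 188, 4, 4], 12), ([241, 199, 271, 185], 20825), ([310, 204, 13, 11], 77), ([170, 206, 10, 11], 52), ([176, 208, 10, 13], 56), ([318, 217, 22, 3], 38), ([341, 216, 12, 18], 113), ([323, 221, 11, 16], 98), ([231, 222, 10, 5], 16), ([234, 232, 8, 4], 9), ([505, 287, 7, 21], 88), ([510, 310, 2, 7], 10), ([295, 317, 3, 19], 27), ([207, 325, 62, 59], 2238), ([299, 355, 6, 2], 9)]
```

View pics/f3.png

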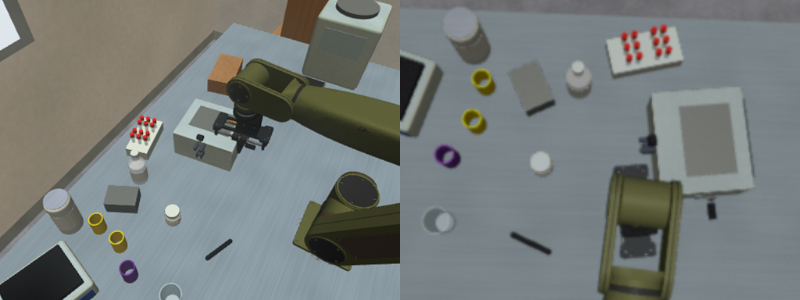

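The lid is shut, the bolt is upright in the lug at (648,142) in the right half, and the bystanders are unchanged. The image differences lie only at the removed sleeves, the chest and the arm.

```bash
python3 -c "
from rig import r
print(r.finish_job())"
```

```text
the job is handed in; nothing more can be done
None
```

The job is done in the order asked, and I handed it in at about 47 s of the 195 s allowed.

- **Sleeves:** All three are on posts of their own. Each went down with under 5 N of force, and the pictures afterwards showed their rims at equal height.
- **Stay:** I pressed it at the knee with the lid still up. The two camera views showed the pad had moved about 36 mm, well past straight.
- **Lid:** I lowered it at about 4 to 8 N. At the end the fingertips stopped at z = 0.134 m, the height of the shut lid's top, with the force rising.
- **Bolt:** I swung it upright into the lug's slot. While gripped, the knob seemed to slip in the fingers near the end. I let go and nudged it from outside with the fingers shut. It held firm against its stop at 17 N, which I take as fully upright.
- **Bench:** The last top view, compared with the first, showed no change at the bystanders, apart from anything the arm hid. I did not inspect every object closely.

While pressing the stay, the wrist force read near zero for about the first 17 mm of pad travel, so I relied on the pictures there. I viewed 16 pictures, two over the budget.

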